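# Slide the spatula under a pressed herb cake and tip it onto the balance

### The arm

A 6-joint arm with a two-finger parallel gripper is mounted at the origin on the work surface. World frame = base frame: x ahead of the robot, y to its left, z up, the work surface at z = 0. Lengths are in mm, angles in degrees, forces in N, time in s.
With the tool pointing down it reaches from about 300 to 850 mm from the base axis. Payload 4.2 kg.
Tool frame: the origin (TCP) lies on the centre line of the jaws, within the pads' length; the fingertips stand 14 mm ahead of it and the grasp point (between the pads) lies 5 mm behind it; z points along the fingers, y is the line along which they close (so a half turn about z gives the same grasp; the last joint's range is limited). The gripper opens to 91 mm and grips with 3 to 60 N. Pads are 32 mm wide; open, the fingers measure 118 mm over their backs; the gripper's body (76 mm by 178 mm) begins 60 mm behind the grasp point.
Start: joints at [62.796, 18.312, 89.639, -0, 72.044, -1.146], TCP at [252.592, 516.565, 227.976] pointing down, gripper open.
Joint ranges: [-177.97, 177.97], [-48.28, 115.42], [12.27, 149.76], [-77.06, 257.06], [2.81, 150.46], [-146.56, 146.56]. Speed limits (degrees/s): [147.25, 147.25, 180, 180, 180, 180].

### API

Orientations are given as [roll, pitch, yaw] about the fixed x, y, z axes, in that order (R = Rz(yaw) Ry(pitch) Rx(roll)).
In Python, from workcell import env gives the robot as it stands.
- The arm moves only by the tool arm_command, never from a script. Its argument "motion" is a list of rows, each an object with "offset": the shift along the tool's x, y, z in m, a list of three; "spin": the turn about the tool's z in rad. In form: [{"offset": [tx, ty, tz], "spin": spin}, ...]. A call has 1 to 5 rows; each row shifts and turns the commanded pose from where the row before left it, along the tool's axes as they then stand; what a row does not reach is not made up. A row lasts 1/8 s, in which the tool goes at most 62.5 mm and 10.7 degrees, less where a joint would pass 70% of its speed; a pose out of reach is approached as far as the arm can. A call with a gripper value outside its range is refused whole. "jaw" is the finger opening in m, from 0 to 0.0912, set as the call begins (left out, the last holds). The fingers move at their own pace and stop on an object; "newtons" is the grip in N (left out, the last holds). Time passes only in rows, so rows that do not move let the fingers close. It gives the time, the measured TCP pose, the force, the opening and the grip force at its end, in the units of the state.
- env.state(): the state, without advancing time (a new reading comes with each control period).
- env.grab_frame(name): name is "scene" or "top" or "wrist"; returns (picture, depth): 420x560x3 uint8, blue, green, red; 420x560 float32, mm along the optical axis (not along the pixel's ray), 0 where there is no reading.
- env.camera_model(name): a dict with "fx", "fy", "cx", "cy" (pixels), "eye" and "rotation" of the camera in the world; the wrist camera has in their place "hand_eye" (4x4, takes a point from camera to tool coordinates, whose origin is the TCP and whose axes are the flange's). Camera axes: x right, y down, z forward; pixel columns grow to the right and rows downward; lengths in mm; the calibration is good to about 2 mm. A picture is of the moment at which its call begins: read the wrist's pose just before it. camera_model takes no time and is no camera call.
- env.job_done(): hands the job in; it is judged then, once.
Trained networks look in the newest picture that a camera, given by its name, has taken for a name from the list of things; names that differ only in an ending like _2 or _b are one class to them, and where a whole thing is asked for, a point or a joint stands for the part that bears it (a point fixed in the world has none). Each returns a list of dicts, best first, with "score" (0 to 1); they miss things now and then, are a little off and sometimes report something else, mostly with a low value. They report only what shows in the picture. A call takes as long as a camera call. They do not tell look-alikes from the thing itself.
- env.boxes_of(camera, target): "bbox" ([left, top, right, bottom] in pixels, round what is visible of it).
- env.pinpoint(camera, target): "location" ([column, row] in pixels: a listed point, or the origin of a listed thing).
The state is a dict: "time_s": time; "qpos": joint angles; "qvel": joint speeds; "effort": joint torques, N m; "ee_pos": TCP position; "ee_rot": TCP orientation; "force": force on the tool from outside, world axes, zero at the start; "torque": the same for the moment, N m; "gripper_width": finger opening in mm; "gripper_force": force on a finger pad.
Only numpy, scipy, OpenCV 4.12 (cv2) and the standard library are available. Lean on these libraries where they do the work, as an engineer would, in place of code of your own. Each camera call takes 0.05 s, during which the arm holds its last target. There are 200 camera calls.

### The job

Weigh the dark herb cake without touching it with the gripper: take the spatula, slide its blade under the dark cake (the board's upstand keeps it from being pushed away), lift it off the board and tip it flat onto the middle of the balance pan, then lay the spatula back flat on its mat. The fresh cake is brittle, so do not crush or drop it, and leave the pale cake where it lies.

Things in the scene. Friction and masses are not known exactly. Their poses are not given: they have to be found in the camera images.
- cake: the dark brown herb cake: a disc 91 mm across, 16 mm thick, 80 to 145 g, dimpled on top; too wide for a gripper. Its lower rim is bevelled: the flat underside is 78 mm across and the bevel rises 5 mm to the full width. It lies on the board 15 to 40 mm short of the upstand. Origin: centre of its underside, z up
- cake_pale: the pale, straw-coloured cake, same shape and size as the dark one, lying loose beside it on the board (about 160 mm between their centres; which is left and which right varies); to be left alone. Origin: centre of its underside
- board: fixed white plastic board, 260 (x) by 320 (y) mm, 15 mm thick, with a steel upstand 12 mm thick along its whole far (+x) edge that rises 30 mm above the board's surface. Origin: centre of its underside on the bench; x points to the upstand, at right angles to it
- upstand_foot (a point): the middle of the line where the board's upper surface meets the near face of the upstand; axes as the board: x points into the upstand
- spatula: cranked steel spatula, loose, 190 g, blade lying on the mat. Blade 100 mm long (x), 80 wide (y), 2 thick, straight front edge, polished: friction about 0.28, a cake slides off when it tilts 13 to 19 degrees. A steep neck at its rear edge carries a straight level wooden handle (see spatula_grip). Origin: centre of the blade's underside; x to the front edge, z up. It stands on its blade by itself
- spatula_grip (a point): the point on the handle's centre line where to hold it: 105 mm behind and 55 mm above the spatula's origin; axes as the spatula: pinch across y, from above. The handle is 22 mm wide (y), 24 high and reaches from 70 to 180 mm behind the origin; the spatula balances 33 mm behind its origin
- spatula_edge (a point): middle of the blade's front edge, on its underside: 50 mm ahead of the spatula's origin
- mat: fixed dark green mat, 300 (x) by 150 (y) mm, 3 mm thick, on the bench on one side of the board; the spatula lies on it and returns to it. Origin: centre of its underside on the bench, x along its length
- balance: fixed white electronic balance on the other side of the board (mat and balance may change sides), housing 235 by 175 mm and 54 mm high, its display on the -x side. Origin: on the bench under the middle of the pan
- pan_center (a point): middle of the upper face of the balance's flat square steel pan, 160 by 160 mm, 4 mm thick, without a rim, 68 mm above the bench; axes as the balance. The cake grips the pan as it does the board (friction about 0.6), so a cake tipped off the blade stays where its lower rim first meets the pan and lies down there as the blade is drawn out
There are look-alikes about, which are no part of the job. What is meant by the cake is not pink or turquoise, and is the larger of those in its own colour.

How it is judged:
By the outcome, as a careful person would: the job done as asked, in the order asked, and still so for the second after the job is handed in, with the robot touching nothing.
It also fails if it takes over 70 s, if anything falls off the work surface, if the arm or the gripper's body presses on something with over 40 N, if the wrist force passes 120 N, or if a joint passes its speed limit or range.

## Working session

There is one attempt and no reset: what is moved stays moved. The work goes in short steps, Python scripts to look and compute and a tool call to move; the robot and the scene stay as the last step left them, time stands still between calls to the robot, and variables do not carry over. Pictures are saved under pics/ and viewed, at most 10 in all, crops included, and the job is handed in when it is done.

Besides the shell and the picture viewer there is one more tool, called after "Call:" as name(argument=value, ...), one argument or row to a line, values as JSON. arm_command: Moves the arm, as the interface text tells. Its arguments: {"type":"object","properties":{"motion":{"type":"array"},"jaw":{"type":"number"},"newtons":{"type":"number"}},"required":["motion"]}

```bash
ls; mkdir -p pics; python3 - <<'E'
from workcell import env
import cv2,numpy as np
s=env.state();print(s)
ims=[]
for c in ["top","scene"]:
    p,d=env.grab_frame(c);ims.append(p);m=env.camera_model(c);print(c,m)
    for t in ["cake","cake_pale","board","upstand_foot","spatula","spatula_grip","spatula_edge","mat","balance","pan_center"]:
        r=env.pinpoint(c,t)[:3]
        o=[]
        for q in r:
            u,v=q["location"];z=np.median(d[int(v)-1:int(v)+2,int(u)-1:int(u)+2]) if 1<u<558 and 1<v<418 else 0
            P=np.array(m["rotation"])@(z*np.array([(u-m["cx"])/m["fx"],(v-m["cy"])/m["fy"],1]))+np.array(m["eye"])
            o.append((round(q["score"],2),[round(u),round(v)],P.round().tolist()))
        print(t,o)
    cv2.imwrite(f"pics/{c}0.png",p)
print(env.camera_model("wrist"))
E
```

```text
pics
{'time_s': 0.0, 'qpos': array([ 6.27975755e+01,  1.83536951e+01,  8.97061143e+01, -6.93462606e-04,
        7.20444070e+01, -1.14697154e+00]), 'qvel': array([-0.03357777, -0.04007968,  0.07594249,  0.03013613, -0.14010707,
        0.02682856]), 'effort': array([-1.50418393e-03, -4.12435162e+01, -2.31977141e+01,  7.26153539e-02,
        4.55036620e-02, -1.09290631e-04]), 'ee_pos': array([252.35651626, 516.13011889, 227.10165176]), 'ee_rot': array([-1.79895791e+02, -1.42694287e-03,  1.53944760e+02]), 'force': array([ 0.09274494, -0.83537592,  0.05669314]), 'torque': array([-0.02293056, -0.03576069, -0.02210472]), 'gripper_force': 0.0, 'gripper_width': 91.2356988528779}
top {'fx': 461.05982106741146, 'fy': 461.05982106741146, 'cx': 285.366883440092, 'cy': 209.82401097451148, 'eye': array([ 329.10648986,   -6.87772773, 1168.74296858]), 'rotation': array([-1.67503577e+02,  7.28484899e-02, -9.15024766e+01])}
cake [(0.85, [256, 185], [-95460.0, -95796.0, -94620.0]), (0.83, [246, 290], [-87684.0, -88020.0, -86844.0]), (0.7, [298, 286], [-109648.0, -109984.0, -108808.0])]
cake_pale [(0.92
[... 1222 characters left out ...]
 []
spatula_edge [(0.77, [172, 189], [198291.0, 197516.0, 197737.0])]
mat [(0.57, [204, 172], [191815.0, 191039.0, 191261.0])]
balance [(0.85, [422, 277], [72278.0, 71503.0, 71724.0])]
pan_center [(0.56, [428, 256], [74388.0, 73612.0, 73833.0])]
{'fx': 347.1667521819946, 'fy': 347.1667521819946, 'cx': 280.111851649755, 'cy': 207.24004004798792, 'hand_eye': array([[ 6.94221384e-04, -9.55335851e-01, -2.95521455e-01,
         8.36003082e+01],
       [ 9.99999752e-01,  6.28279724e-04,  3.18092193e-04,
        -7.77522061e-01],
       [-1.18214737e-04, -2.95521603e-01,  9.55336050e-01,
        -1.56453800e+02],
       [ 0.00000000e+00,  0.00000000e+00,  0.00000000e+00,
         1.00000000e+00]])}
```

```bash
cat > h.py <<'E'
from workcell import env
import cv2,numpy as np
from scipy.spatial.transform import Rotation as R
def rot(r): return R.from_euler('xyz',r,degrees=True).as_matrix()
def cam(c):
    m=env.camera_model(c)
    if c=="wrist":
        s=env.state();H=np.array(m["hand_eye"]);T=np.eye(4);T[:3,:3]=rot(s["ee_rot"]);T[:3,3]=s["ee_pos"]
        H=T@H;return m,H[:3,:3],H[:3,3]
    return m,rot(m["rotation"]),np.array(m["eye"])
def ray(C,u,v,z):
    m,A,e=C;d=A@np.array([(u-m["cx"])/m["fx"],(v-m["cy"])/m["fy"],1]);return e+d*(z-e[2])/d[2]
def cloud(C,d):
    m,A,e=C;v,u=np.mgrid[:d.shape[0],:d.shape[1]]
    return np.stack([(u-m["cx"])/m["fx"]*d,(v-m["cy"])/m["fy"]*d,d],-1)@A.T+e
def proj(C,P):
    m,A,e=C;p=A.T@(np.array(P)-e);return [p[0]/p[2]*m["fx"]+m["cx"],p[1]/p[2]*m["fy"]+m["cy"]]
E
python3 - <<'E'
from h import *
C=cam("top");print(C[1].round(3))
for n,u,v,z in [("cakeA",256,185,15),("cakeB",246,290,0),("cakeC",298,286,0),("pale",311,191,15),("board",280,204,15),("upst",282,162,15),("spat",420,220,3),("grip",416,254,58),("edge",424,200,3),("bal",136,242,0),("pan",126,238,68)]: print(n,ray(C,u,v,z).round())
im=cv2.imread("pics/top0.png")[100:340,60:500]
cv2.imwrite("pics/topc.png",cv2.resize(im,None,fx=1.8,fy=1.8,interpolation=cv2.INTER_CUBIC))
E
```

```text
[[-0.026 -0.976  0.216]
 [-1.     0.026 -0.004]
 [-0.001 -0.216 -0.976]]
cakeA [653.  62.  15.]
cakeB [385.  92.   0.]
cakeC [392. -39.   0.]
pale [633. -80.  15.]
board [600.   1.  15.]
upst [713.  -7.  15.]
spat [ 551. -358.    3.]
grip [ 458. -324.   58.]
edge [ 604. -373.    3.]
bal [514. 372.   0.]
pan [514. 374.  68.]
```

View pics/topc.png

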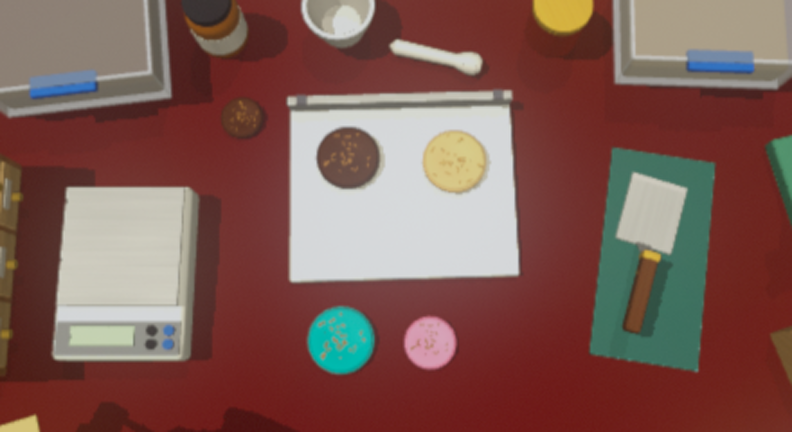

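View pics/scene0.png

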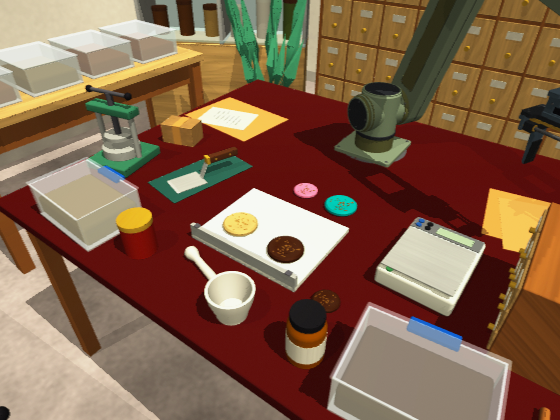

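Top view, in crop pixels: the dark cake is at (348,158) on the board, full-image pixel (253,188). The candidates I reject are the small dark cake off the board at (242,118), turquoise at (341,340) and pink at (430,342). The pale cake is at (455,161). The spatula is on the mat at right, (650,250), and the balance at left, (120,270). The scene view agrees.

```bash
python3 - <<'E'
from h import *
p,d=env.grab_frame("top");C=cam("top");X=cloud(C,d)
hsv=cv2.cvtColor(p,cv2.COLOR_BGR2HSV)
# board region whites: depth-based heights
z=X[...,2]
for n,(u,v) in dict(mat=(430,270),bench=(200,310),board=(280,240),cake=(253,188),pale=(312,189),pan=(125,230),blade=(421,217)).items():
    print(n,X[v,u].round(1))
# dark cake : dark pixels in board box
def comp(mask,seed):
    n,l,st,ce=cv2.connectedComponentsWithStats(mask.astype(np.uint8));return l==l[seed[1],seed[0]]
m=comp(cv2.morphologyEx(((p.max(-1)<120)).astype(np.uint8),cv2.MORPH_CLOSE,np.ones((5,5))),(253,188))
m[:, :225]=0
c=max(cv2.findContours(m.astype(np.uint8),0,1)[0],key=len);e=cv2.fitEllipse(c);print("dark",e,ray(C,*e[0],26).round(1),m.sum())
m=comp(cv2.morphologyEx(((hsv[...,1]>50)&(hsv[...,0]<40)&(hsv[...,0]>12)).astype(np.uint8),cv2.MORPH_CLOSE,np.ones((5,5))),(312,189))
c=max(cv2.findContours(m.astype(np.uint8),0,1)[0],key=len);e=cv2.fitEllipse(c);print("pale",e,ray(C,*e[0],26).round(1),m.sum())
# elevated regions by height
b=(z>10)&(z<21)&(p.min(-1)>150);b[:, :200]=0;b[:,370:]=0
q=X[b];print("board bounds",cv2.minAreaRect(q[:,:2].astype(np.float32)))
u=(z>36)&(z<55)&(X[...,0]>690)&(X[...,0]<760)&(abs(X[...,1])<190)
print("upst",u.sum(),cv2.minAreaRect(X[u][:,:2].astype(np.float32)))
pn=(z>60)&(z<78)&(X[...,1]>250)&(X[...,1]<500)&(X[...,0]>400)&(X[...,0]<640)
print("pan",pn.sum(),cv2.minAreaRect(X[pn][:,:2].astype(np.float32)),np.median(z[pn]))
bl=(p.min(-1)>130);bl[:,:390]=0;bl[:,450:]=0;bl[:185]=0;bl[260:]=0
bl=comp(bl,(421,217));print("blade",cv2.minAreaRect(np.array([ray(C,x,y,5)[:2] for y,x in np.argwhere(bl)],np.float32)),bl.sum())
h=(z>52)&(z<82)&(X[...,1]<-250)&(X[...,1]>-450)&(X[...,0]>330)&(X[...,0]<540)
print("handle",h.sum(),cv2.minAreaRect(X[h][:,:2].astype(np.float32)),np.median(z[h]))
E
```

```text
mat [ 422.5 -370.9    6.1]
bench [339.6 206.1  -0.9]
board [506.6   3.5  17.8]
cake [641.3  69.3  28.1]
pale [634.3 -81.5  29.5]
pan [532.9 377.3  69.7]
blade [ 558.6 -360.6    5.9]
dark ((253.05532836914062, 187.3078155517578), (32.44687271118164, 33.57120132446289), 89.15902709960938) [643.7  69.3  26. ] 902
pale ((312.15411376953125, 189.3815155029297), (33.45587158203125, 34.68486404418945), 100.75736999511719) [634.2 -82.1  26. ] 960
board bounds ((619.20849609375, -6.4743194580078125), (534.1489868164062, 319.7679138183594), 0.10952303558588028)
upst 714 ((725.8302612304688, -7.4083709716796875), (318.6604919433594, 16.12041664123535), 89.86354064941406)
pan 4401 ((499.1466064453125, 372.5682067871094), (162.41966247558594, 199.2553253173828), 88.81802368164062) 68.99517620088045
blade ((556.9819946289062, -362.2161865234375), (80.97783660888672, 101.06077575683594), 70.88617706298828) 1202
handle 491 ((439.7415771484375, -321.0126953125), (24.172510147094727, 111.95755767822266), 71.04271697998047) 70.47418953605757
```

```bash
cat >> h.py <<'E'
def plan(target,yaw,n,p0=None,y0=None):
    """rows to world target [x,y,z] and yaw in n equal rows, 5 per call"""
    s=env.state();p=np.array(s["ee_pos"] if p0 is None else p0,float);y=s["ee_rot"][2] if y0 is None else y0
    dy=(yaw-y+180)%360-180;st=(np.array(target)-p)/n;out=[]
    for i in range(n):
        o=rot([180,0,y]).T@st/1000;out.append('{"offset":[%.4f,%.4f,%.4f],"spin":%.4f}'%(*o,-np.radians(dy/n)));y+=dy/n
    for i in range(0,n,5): print("["+",".join(out[i:i+5])+"]")
E
python3 -c "
from h import *
plan([450,-326,190],-19,17)"
```

```text
[{"offset":[-0.0322,-0.0394,0.0022],"spin":0.1776},{"offset":[-0.0387,-0.0331,0.0022],"spin":0.1776},{"offset":[-0.0439,-0.0258,0.0022],"spin":0.1776},{"offset":[-0.0478,-0.0176,0.0022],"spin":0.1776},{"offset":[-0.0501,-0.0089,0.0022],"spin":0.1776}]
[{"offset":[-0.0509,0.0001,0.0022],"spin":0.1776},{"offset":[-0.0501,0.0091,0.0022],"spin":0.1776},{"offset":[-0.0477,0.0178,0.0022],"spin":0.1776},{"offset":[-0.0438,0.0259,0.0022],"spin":0.1776},{"offset":[-0.0385,0.0333,0.0022],"spin":0.1776}]
[{"offset":[-0.0321,0.0395,0.0022],"spin":0.1776},{"offset":[-0.0246,0.0446,0.0022],"spin":0.1776},{"offset":[-0.0163,0.0482,0.0022],"spin":0.1776},{"offset":[-0.0075,0.0503,0.0022],"spin":0.1776},{"offset":[0.0015,0.0509,0.0022],"spin":0.1776}]
[{"offset":[0.0104,0.0498,0.0022],"spin":0.1776},{"offset":[0.0191,0.0472,0.0022],"spin":0.1776}]
```

Call:
arm_command(
  motion=[
    {"offset": [-0.032, -0.039, 0.002], "spin": 0.178},
    {"offset": [-0.039, -0.033, 0.002], "spin": 0.178},
    {"offset": [-0.044, -0.026, 0.002], "spin": 0.178},
    {"offset": [-0.048, -0.018, 0.002], "spin": 0.178},
    {"offset": [-0.05, -0.009, 0.002], "spin": 0.178},
  ],
)

```text
time_s: 1.78
ee_pos: [310.5, 267.0, 218.1]
ee_rot: [180.0, -0.0, 102.6]
force: [1.2, -0.8, 0.4]
gripper_width: 91.0
gripper_force: 0.0
```

Call:
arm_command(
  motion=[
    {"offset": [-0.051, 0, 0.002], "spin": 0.178},
    {"offset": [-0.05, 0.009, 0.002], "spin": 0.178},
    {"offset": [-0.048, 0.018, 0.002], "spin": 0.178},
    {"offset": [-0.044, 0.026, 0.002], "spin": 0.178},
    {"offset": [-0.039, 0.033, 0.002], "spin": 0.178},
  ],
)

```text
time_s: 2.4
ee_pos: [367.5, 18.0, 208.2]
ee_rot: [179.9, -0.1, 51.6]
force: [0.1, -0.0, 0.5]
gripper_width: 91.0
gripper_force: 0.0
```

Call:
arm_command(
  motion=[
    {"offset": [-0.032, 0.04, 0.002], "spin": 0.178},
    {"offset": [-0.025, 0.045, 0.002], "spin": 0.178},
    {"offset": [-0.016, 0.048, 0.002], "spin": 0.178},
    {"offset": [-0.008, 0.05, 0.002], "spin": 0.178},
    {"offset": [0.002, 0.051, 0.002], "spin": 0.178},
  ],
)

```text
time_s: 3.02
ee_pos: [424.5, -230.6, 198.1]
ee_rot: [180.0, -0.0, 0.6]
force: [0.2, -0.2, 0.8]
gripper_width: 91.0
gripper_force: 0.0
```

Call:
arm_command(
  motion=[
    {"offset": [0.01, 0.05, 0.002], "spin": 0.178},
    {"offset": [0.019, 0.047, 0.002], "spin": 0.17},
    {"offset": [0, 0, 0], "spin": 0},
    {"offset": [0, 0, 0], "spin": 0},
  ],
)

```text
time_s: 3.52
ee_pos: [445.9, -327.4, 193.6]
ee_rot: [-179.9, 0.1, -18.9]
force: [0.4, -0.9, -0.1]
gripper_width: 91.7
gripper_force: 0.0
```

```bash
python3 - <<'E'
from h import *
C=cam("wrist");p,d=env.grab_frame("wrist");cv2.imwrite("pics/w1.png",p);X=cloud(C,d);z=X[...,2]
print(C[2].round(),np.median(z[z<20]))
h=(z>52)&(z<82)&(X[...,1]<-280)&(X[...,1]>-370)&(X[...,0]>340)&(X[...,0]<510)
print("handle",h.sum(),cv2.minAreaRect(X[h][:,:2].astype(np.float32)),np.percentile(z[h],[50,95]))
for t,zz in [("spatula_grip",58),("spatula_edge",3),("spatula",3)]:
    for q in env.pinpoint("wrist",t)[:1]: print(t,q,ray(C,*q["location"],zz).round(1))
E
```

```text
[ 526. -356.  350.] 0.4404120869317012
handle 3184 ((437.8716125488281, -321.8143615722656), (23.07106590270996, 110.15726470947266), 70.92979431152344) [69.42310421 70.90611805]
spatula_grip {'location': [278.2, 191.8], 'score': 0.85} [ 453.9 -329.2   58. ]
spatula_edge {'location': [278.0, 5.2], 'score': 0.6} [ 601.9 -379.6    3. ]
```

View pics/w1.png

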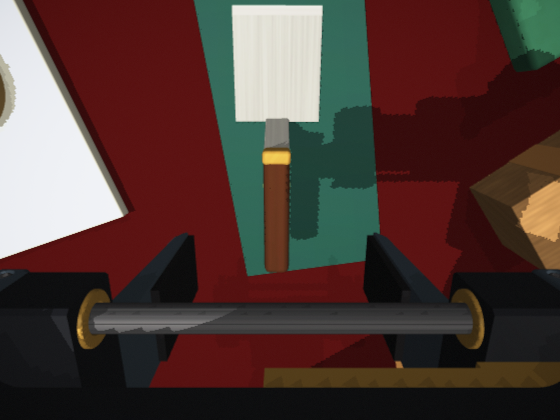

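The wrist view shows the spatula straight ahead. Its handle runs from (276,270) to the ferrule at (276,157), and the blade is at (277,62). Yaw is -19°, which matches the top view.

Call:
arm_command(
  motion=[
    {"offset": [0.0106, -0.0027, 0.04], "spin": 0},
    {"offset": [0, 0, 0.05], "spin": 0},
    {"offset": [0, 0, 0.04], "spin": 0},
    {"offset": [0, 0, 0.0105], "spin": 0},
    {"offset": [0, 0, 0], "spin": 0},
  ],
)

```text
time_s: 4.35
ee_pos: [457.7, -328.8, 53.9]
ee_rot: [180.0, -0.0, -18.9]
force: [0.2, -0.2, 0.1]
gripper_width: 91.0
gripper_force: 0.0
```

Call:
arm_command(
  motion=[
    {"offset": [0, 0, 0], "spin": 0},
    {"offset": [0, 0, 0], "spin": 0},
    {"offset": [0, 0, 0], "spin": 0},
    {"offset": [0, 0, 0], "spin": 0},
  ],
  jaw=0.0,
  newtons=45,
)

```text
time_s: 4.85
ee_pos: [457.4, -329.1, 53.8]
ee_rot: [180.0, -0.0, -19.0]
force: [0.8, 0.0, -0.3]
gripper_width: 54.1
gripper_force: 0.0
```

Call:
arm_command(
  motion=[
    {"offset": [0, 0, 0], "spin": 0},
    {"offset": [0, 0, 0], "spin": 0},
    {"offset": [0, 0, 0], "spin": 0},
    {"offset": [0, 0, 0], "spin": 0},
    {"offset": [0, 0, 0], "spin": 0},
  ],
)

```text
time_s: 5.48
ee_pos: [457.3, -328.9, 53.3]
ee_rot: [-180.0, 0.0, -19.0]
force: [0.5, -0.1, -0.1]
gripper_width: 21.9
gripper_force: 45.0
```

Call:
arm_command(
  motion=[
    {"offset": [0, 0, 0], "spin": 0},
    {"offset": [0, 0, -0.01], "spin": 0},
    {"offset": [0, 0, -0.03], "spin": 0},
    {"offset": [0, 0, -0.03], "spin": 0},
    {"offset": [0, 0, 0], "spin": 0},
  ],
)

```text
time_s: 6.1
ee_pos: [458.6, -330.1, 125.9]
ee_rot: [179.9, -0.3, -19.0]
force: [-0.3, -0.3, -1.6]
gripper_width: 21.8
gripper_force: 45.0
```

```bash
cat >> h.py <<'E'
def blade(name=None):
    """blade corners fit in wrist cloud: pitch of the blade and front edge, tool frame"""
    s=env.state();C=cam("wrist");p,d=env.grab_frame("wrist")
    if name: cv2.imwrite(name,p)
    m,A,e=C;X=cloud(C,d);T=rot(s["ee_rot"]);Y=(X-s["ee_pos"])@T # tool frame
    b=(abs(Y[...,1])<34)&(Y[...,0]>62)&(Y[...,0]<148)&(Y[...,2]>15)&(Y[...,2]<130)&(d>0)
    return s,C,p,d,X,Y,b
E
python3 - <<'E'
from h import *
s,C,p,d,X,Y,b=blade("pics/w2.png")
print(s["ee_pos"],s["force"],s["torque"],s["gripper_width"],s["gripper_force"])
for x0 in range(60,200,10):
    k=(abs(Y[...,1])<30)&(abs(Y[...,0]-x0)<5)&(d>0);print(x0,np.median(Y[k][:,2]).round(1) if k.any() else None)
E
```

```text
[ 458.62480546 -330.06588266  125.92610529] [-0.2910944  -0.33433089 -1.59749766] [ 0.07126092  0.24957997 -0.01170806] 21.83578802628482 44.96066629886627
60 48.6
70 48.7
80 48.7
90 48.7
100 48.7
110 48.7
120 48.7
130 48.7
140 None
150 None
160 None
170 None
180 None
190 None
```

Held level. Before loading it, I'll test over the mat at what grip force the spatula pivots in the pads, since the tool itself can't tilt.

Call:
arm_command(
  motion=[
    {"offset": [0, 0, 0.025], "spin": 0},
    {"offset": [0, 0, 0.025], "spin": 0},
    {"offset": [0, 0, 0], "spin": 0},
  ],
  newtons=15,
)

```text
time_s: 6.52
ee_pos: [455.0, -327.3, 70.2]
ee_rot: [-179.9, 0.4, -19.0]
force: [-0.0, -0.6, -2.0]
gripper_width: 21.7
gripper_force: 15.0
```

```bash
cat > t.py <<'E'
from h import *
s,C,p,d,X,Y,b=blade()
k=(abs(Y[...,1])<30)&(Y[...,0]>62)&(Y[...,0]<135)&(d>0)&(Y[...,2]<100)&(Y[...,2]>10)&(p.min(-1)>120)
f=np.polyfit(Y[k][:,0],Y[k][:,2],1)
print(s["time_s"],"z",s["ee_pos"][2].round(1),"F",s["force"].round(1),s["gripper_force"].round(1),s["gripper_width"].round(1),"pitch",np.degrees(np.arctan(f[0])).round(2),"z at x=105",np.polyval(f,105).round(1),"n",k.sum())
E
python3 t.py
```

```text
Traceback (most recent call last):
  File "t.py", line 5, in <module>
    print(s["time_s"],"z",s["ee_pos"][2].round(1),"F",s["force"].round(1),s["gripper_force"].round(1),s["gripper_width"].round(1),"pitch",np.degrees(np.arctan(f[0])).round(2),"z at x=105",np.polyval(f,105).round(1),"n",k.sum())
                                                                          ^^^^^^^^^^^^^^^^^^^^^^^^
AttributeError: 'float' object has no attribute 'round'
```

Call:
arm_command(
  motion=[
    {"offset": [0, 0, 0], "spin": 0},
    {"offset": [0, 0, 0], "spin": 0},
  ],
  newtons=8,
)

```text
time_s: 6.82
ee_pos: [457.8, -329.3, 74.3]
ee_rot: [180.0, -0.1, -19.0]
force: [-0.0, -0.3, -2.5]
gripper_width: 21.6
gripper_force: 8.0
```

```bash
python3 t.py
```

```text
Traceback (most recent call last):
  File "t.py", line 5, in <module>
    print(s["time_s"],"z",s["ee_pos"][2].round(1),"F",s["force"].round(1),s["gripper_force"].round(1),s["gripper_width"].round(1),"pitch",np.degrees(np.arctan(f[0])).round(2),"z at x=105",np.polyval(f,105).round(1),"n",k.sum())
                                                                          ^^^^^^^^^^^^^^^^^^^^^^^^
AttributeError: 'float' object has no attribute 'round'
```

Call:
arm_command(
  motion=[
    {"offset": [0, 0, 0], "spin": 0},
    {"offset": [0, 0, 0], "spin": 0},
  ],
  newtons=5,
)

```text
time_s: 7.12
ee_pos: [457.6, -329.2, 73.9]
ee_rot: [180.0, -0.1, -19.0]
force: [0.3, -0.1, -0.3]
gripper_width: 22.0
gripper_force: 5.0
```

```bash
python3 t.py
```

```text
Traceback (most recent call last):
  File "t.py", line 5, in <module>
    print(s["time_s"],"z",s["ee_pos"][2].round(1),"F",s["force"].round(1),s["gripper_force"].round(1),s["gripper_width"].round(1),"pitch",np.degrees(np.arctan(f[0])).round(2),"z at x=105",np.polyval(f,105).round(1),"n",k.sum())
                                                                          ^^^^^^^^^^^^^^^^^^^^^^^^
AttributeError: 'float' object has no attribute 'round'
```

```bash
sed -i 's/s\["gripper_force"\].round(1),s\["gripper_width"\].round(1)/s["gripper_force"]/' t.py; sed -i 's/s\["ee_pos"\]\[2\].round(1)/s["ee_pos"].round(1)/' t.py; python3 t.py
```

```text
7.175 z [ 457.6 -329.2   73.9] F [-0.5  0.3 -0.9] 4.999978020787239 pitch 7.83 z at x=105 63.9 n 13183
```

Pivoting works: at 5 N it tipped 7.8° nose-down until the edge rested on the mat. Next I check that lowering flattens it again.

Call:
arm_command(
  motion=[
    {"offset": [0, 0, 0.007], "spin": 0},
    {"offset": [0, 0, 0.007], "spin": 0},
    {"offset": [0, 0, 0.006], "spin": 0},
    {"offset": [0, 0, 0], "spin": 0},
  ],
)

```text
time_s: 7.72
ee_pos: [457.0, -328.8, 52.6]
ee_rot: [-180.0, 0.1, -19.0]
force: [-0.3, -0.3, -0.6]
gripper_width: 22.2
gripper_force: 5.0
```

```bash
python3 t.py
```

```text
7.725 z [ 457.  -328.8   52.6] F [-0.3 -0.3 -0.6] 4.999999031424522 pitch -0.87 z at x=105 47.1 n 15409
```

Call:
arm_command(
  motion=[
    {"offset": [0, 0, -0.001], "spin": 0},
    {"offset": [0, 0, 0], "spin": 0},
  ],
)

```text
time_s: 8.02
ee_pos: [457.5, -329.0, 54.6]
ee_rot: [-180.0, -0.0, -19.0]
force: [0.9, -0.5, -1.7]
gripper_width: 22.0
gripper_force: 5.0
```

Call:
arm_command(
  motion=[
    {"offset": [0, 0, 0], "spin": 0},
    {"offset": [0, 0, 0], "spin": 0},
    {"offset": [0, 0, -0.02], "spin": 0},
    {"offset": [0, 0, -0.03], "spin": 0},
    {"offset": [0, 0, 0], "spin": 0},
  ],
  newtons=60,
)

```text
time_s: 8.65
ee_pos: [458.6, -330.0, 106.3]
ee_rot: [179.9, -0.3, -19.0]
force: [-0.1, -0.1, -2.0]
gripper_width: 21.9
gripper_force: 60.0
```

Call:
arm_command(
  motion=[
    {"offset": [0, 0, -0.01], "spin": 0},
    {"offset": [0, 0, 0], "spin": 0},
  ],
)

```text
time_s: 8.9
ee_pos: [457.3, -328.9, 114.2]
ee_rot: [-180.0, 0.0, -19.0]
force: [0.3, 0.2, -0.6]
gripper_width: 21.4
gripper_force: 60.0
```

```bash
python3 t.py; python3 - <<'E'
from h import *
plan([450,69.3,140],0,10)
E
```

```text
8.9 z [ 457.3 -328.9  114.2] F [ 0.3  0.2 -0.6] 59.99933838844299 pitch 0.45 z at x=105 49.6 n 15233
[{"offset":[-0.0136,-0.0374,-0.0026],"spin":-0.0331},{"offset":[-0.0124,-0.0378,-0.0026],"spin":-0.0331},{"offset":[-0.0111,-0.0382,-0.0026],"spin":-0.0331},{"offset":[-0.0098,-0.0386,-0.0026],"spin":-0.0331},{"offset":[-0.0086,-0.0389,-0.0026],"spin":-0.0331}]
[{"offset":[-0.0073,-0.0391,-0.0026],"spin":-0.0331},{"offset":[-0.0060,-0.0394,-0.0026],"spin":-0.0331},{"offset":[-0.0047,-0.0395,-0.0026],"spin":-0.0331},{"offset":[-0.0033,-0.0397,-0.0026],"spin":-0.0331},{"offset":[-0.0020,-0.0398,-0.0026],"spin":-0.0331}]
```

Call:
arm_command(
  motion=[
    {"offset": [-0.0136, -0.0374, -0.003], "spin": -0.0331},
    {"offset": [-0.0124, -0.0378, -0.003], "spin": -0.0331},
    {"offset": [-0.0111, -0.0382, -0.003], "spin": -0.0331},
    {"offset": [-0.0098, -0.0386, -0.003], "spin": -0.0331},
    {"offset": [-0.0086, -0.0389, -0.003], "spin": -0.0331},
  ],
)

```text
time_s: 9.57
ee_pos: [453.2, -128.6, 128.9]
ee_rot: [-180.0, 0.1, -9.4]
force: [-0.5, 0.3, -2.8]
gripper_width: 21.6
gripper_force: 60.0
```

Call:
arm_command(
  motion=[
    {"offset": [-0.0073, -0.0391, -0.003], "spin": -0.0331},
    {"offset": [-0.006, -0.0394, -0.003], "spin": -0.0331},
    {"offset": [-0.0047, -0.0395, -0.003], "spin": -0.0331},
    {"offset": [-0.0033, -0.0397, -0.003], "spin": -0.0331},
    {"offset": [-0.002, -0.0398, -0.003], "spin": -0.0331},
  ],
)

```text
time_s: 10.2
ee_pos: [449.6, 70.3, 143.9]
ee_rot: [180.0, 0.1, 0.0]
force: [0.4, 0.0, -2.8]
gripper_width: 21.6
gripper_force: 60.0
```

Call:
arm_command(
  motion=[
    {"offset": [-0.02, 0, 0], "spin": 0},
    {"offset": [-0.02, 0, 0], "spin": 0},
    {"offset": [0, 0, 0], "spin": 0},
    {"offset": [0, 0, 0], "spin": 0},
  ],
)

```text
time_s: 10.7
ee_pos: [411.1, 69.1, 144.5]
ee_rot: [-180.0, -0.1, -0.0]
force: [0.1, -0.3, -2.1]
gripper_width: 21.6
gripper_force: 60.0
```

```bash
python3 t.py; python3 - <<'E'
from h import *
C=cam("wrist");p,d=env.grab_frame("wrist");cv2.imwrite("pics/w3.png",p);X=cloud(C,d);z=X[...,2]
hsv=cv2.cvtColor(p,cv2.COLOR_BGR2HSV)
k=(z>24)&(z<37)&(X[...,0]>590)&(X[...,0]<700)&(X[...,1]>10)&(X[...,1]<130)
(c,r)=cv2.minEnclosingCircle(X[k][:,:2].astype(np.float32));print("cake",k.sum(),c,r,np.median(z[k]))
b=(z>5)&(z<24)&(X[...,0]<710)&(X[...,0]>550);print("board z",np.median(z[b]))
for t,zz in [("cake",15),("upstand_foot",15),("spatula_edge",88)]:
    for q in env.pinpoint("wrist",t)[:2]: print(t,q,ray(C,*q["location"],zz).round(1))
u=(z>35)&(z<58)&(X[...,0]>690)&(X[...,0]<760);
if u.sum()>50: print("upst",cv2.minAreaRect(X[u][:,:2].astype(np.float32)))
for y0 in (-40,20,70,120):
    k=(z>27)&(z<60)&(abs(X[...,1]-y0)<5)&(X[...,0]>700);print(y0,X[k][:,0].min() if k.any() else None)
E
```

```text
10.7 z [411.1  69.1 144.5] F [ 0.1 -0.3 -2.1] 59.999383091926575 pitch 0.43 z at x=105 49.5 n 15136
cake 0 (0.0, 0.0) 0.0 nan
board z 14.728623468016053
cake {'location': [260.2, 221.6], 'score': 0.92} [394.   85.5  15. ]
cake {'location': [395.5, 226.1], 'score': 0.61} [389.9 -33.   15. ]
-40 None
20 None
70 None
120 None
  return _methods._mean(a, axis=axis, dtype=dtype,
  ret = ret.dtype.type(ret / rcount)
```

View pics/w3.png

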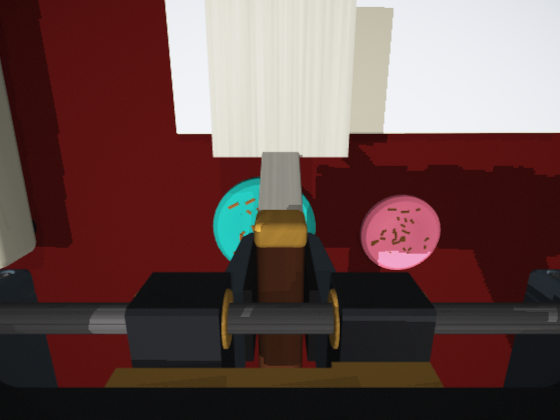

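The wrist view shows the blade centred at column 281 and the board's near edge level at row 133, so the board yaw is about 0. The dark cake is hidden ahead of the blade; turquoise is at (263,222) and pink at (400,232). Lowering in front of the dark cake.

Call:
arm_command(
  motion=[
    {"offset": [0.002, 0, 0.03], "spin": 0},
    {"offset": [0.002, 0, 0.03], "spin": 0},
    {"offset": [0, 0, 0.012], "spin": 0},
    {"offset": [0, 0, 0.002], "spin": 0},
    {"offset": [0, 0, 0], "spin": 0},
  ],
)

```text
time_s: 11.58
ee_pos: [414.9, 69.2, 71.1]
ee_rot: [-180.0, -0.1, -0.0]
force: [-0.1, 0.2, -1.5]
gripper_width: 21.9
gripper_force: 60.0
```

Call:
arm_command(
  motion=[
    {"offset": [0, 0, 0.002], "spin": 0},
    {"offset": [0, 0, 0], "spin": 0},
  ],
)

```text
time_s: 11.82
ee_pos: [414.4, 69.1, 68.9]
ee_rot: [-180.0, -0.1, -0.0]
force: [0.8, 0.2, -2.0]
gripper_width: 21.7
gripper_force: 60.0
```

Call:
arm_command(
  motion=[
    {"offset": [0, 0, 0.001], "spin": 0},
    {"offset": [0, 0, 0], "spin": 0},
  ],
)

```text
time_s: 12.08
ee_pos: [414.2, 69.1, 67.5]
ee_rot: [-180.0, -0.0, -0.0]
force: [0.8, -0.1, -2.3]
gripper_width: 21.8
gripper_force: 60.0
```

```bash
python3 t.py; python3 - <<'E'
from h import *
s=env.state();print(s["torque"],s["ee_pos"],s["ee_rot"])
C=cam("top");p,d=env.grab_frame("top");cv2.imwrite("pics/t2.png",cv2.resize(p[130:270,200:360],None,fx=5,fy=4))
for t in ("spatula_edge","cake"):
    for q in env.pinpoint("top",t)[:1]: print(t,q,ray(C,*q["location"],15).round(1))
E
```

```text
12.075 z [414.2  69.1  67.5] F [ 0.8 -0.1 -2.3] 59.99949038028717 pitch 0.43 z at x=105 49.5 n 15127
[-0.05972622  0.3026048   0.01378025] [414.12739637  69.08371507  67.44775277] [-1.79995847e+02  1.49571344e-03 -9.91704164e-03]
cake {'location': [192.6, 167.7], 'score': 0.96} [704.1 227.6  15. ]
```

View pics/t2.png

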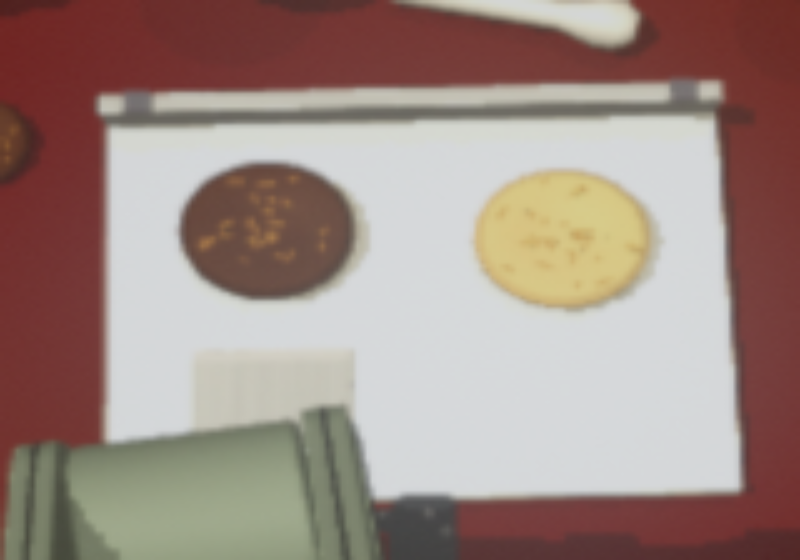

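The crop shows the blade front edge at row 350, columns 193–353, and the dark cake centred at column 268, so the blade has to go about 2 mm to the left. Sliding in.

Call:
arm_command(
  motion=[
    {"offset": [0.004, -0.001, 0.001], "spin": 0},
    {"offset": [0.006, -0.001, 0], "spin": 0},
    {"offset": [0.007, 0, 0], "spin": 0},
    {"offset": [0.007, 0, 0], "spin": 0},
    {"offset": [0.007, 0, 0], "spin": 0},
  ],
)

```text
time_s: 12.9
ee_pos: [445.8, 71.1, 66.4]
ee_rot: [-180.0, -0.0, -0.0]
force: [-1.7, 0.8, -0.3]
gripper_width: 21.6
gripper_force: 60.0
```

Call:
arm_command(
  motion=[
    {"offset": [0.006, 0, 0], "spin": 0},
    {"offset": [0.006, 0, 0], "spin": 0},
    {"offset": [0.006, 0, 0], "spin": 0},
    {"offset": [0.006, 0, 0], "spin": 0},
    {"offset": [0.006, 0, 0], "spin": 0},
  ],
)

```text
time_s: 13.52
ee_pos: [475.5, 71.1, 66.4]
ee_rot: [-180.0, 0.0, -0.0]
force: [-2.4, 0.7, -0.4]
gripper_width: 22.1
gripper_force: 60.0
```

```bash
cat > u.py <<'E'
from h import *
import sys
s=env.state();print(s["time_s"],s["ee_pos"].round(1),s["force"].round(1),s["torque"].round(2))
C=cam("top");p,d=env.grab_frame("top")
if len(sys.argv)>1: cv2.imwrite(sys.argv[1],cv2.resize(p[130:270,200:360],None,fx=5,fy=4))
hsv=cv2.cvtColor(p,cv2.COLOR_BGR2HSV)
m=((p.max(-1)<125)&(hsv[...,0]<20)).astype(np.uint8);m[:,:228]=0;m[:,285:]=0;m[:163]=0;m[225:]=0
m=cv2.morphologyEx(m,cv2.MORPH_CLOSE,np.ones((5,5)));n,l,st,ce=cv2.connectedComponentsWithStats(m)
i=1+np.argmax(st[1:,4]);c=max(cv2.findContours((l==i).astype(np.uint8),0,1)[0],key=len);e=cv2.fitEllipse(c)
print("dark",np.round(e[0],1),np.round(e[1],1),ray(C,*e[0],26).round(1))
E
python3 u.py; python3 t.py
```

```text
13.525 [475.5  71.1  66.4] [-2.4  0.7 -0.4] [-0.02  0.39 -0.  ]
dark [253.  178.1] [32.  33.9] [668.4  69.1  26. ]
13.575 z [476.6  71.1  66.5] F [ 0.4  0.7 -1.5] 59.999372363090515 pitch 0.47 z at x=105 49.6 n 15115
```

Call:
arm_command(
  motion=[
    {"offset": [0.004, 0, 0], "spin": 0},
    {"offset": [0.004, 0, 0], "spin": 0},
    {"offset": [0.004, 0, 0], "spin": 0},
    {"offset": [0.004, 0, 0], "spin": 0},
    {"offset": [0.004, 0, 0], "spin": 0},
  ],
)

```text
time_s: 14.25
ee_pos: [495.4, 71.1, 66.4]
ee_rot: [-180.0, 0.0, -0.0]
force: [-2.1, -0.1, -0.4]
gripper_width: 22.0
gripper_force: 60.0
```

```bash
python3 u.py; python3 t.py
```

```text
14.25 [495.4  71.1  66.4] [-2.1 -0.1 -0.4] [-0.03  0.42  0.02]
dark [252.5 175.7] [27.1 34.9] [674.8  70.4  26. ]
14.3 z [496.1  71.1  66.5] F [-0.8 -0.1 -1.5] 59.99942064285278 pitch 0.43 z at x=105 49.5 n 14586
```

Call:
arm_command(
  motion=[
    {"offset": [0.005, 0, 0], "spin": 0},
    {"offset": [0.005, 0, 0], "spin": 0},
    {"offset": [0.005, 0, 0], "spin": 0},
    {"offset": [0.005, 0, 0], "spin": 0},
    {"offset": [0.005, 0, 0], "spin": 0},
  ],
)

```text
time_s: 14.98
ee_pos: [520.3, 71.1, 66.4]
ee_rot: [-180.0, 0.0, -0.0]
force: [-3.2, -0.2, 2.0]
gripper_width: 21.4
gripper_force: 60.0
```

Call:
arm_command(
  motion=[
    {"offset": [0.005, 0, 0], "spin": 0},
    {"offset": [0.005, 0, 0], "spin": 0},
    {"offset": [0.005, 0, 0], "spin": 0},
    {"offset": [0.005, 0, 0], "spin": 0},
    {"offset": [0.005, 0, 0], "spin": 0},
  ],
)

```text
time_s: 15.6
ee_pos: [545.5, 71.0, 66.4]
ee_rot: [-180.0, 0.0, -0.0]
force: [-3.4, 0.4, 1.5]
gripper_width: 21.7
gripper_force: 60.0
```

```bash
python3 u.py pics/t3.png; python3 t.py
```

```text
15.6 [545.5  71.   66.4] [-3.4  0.4  1.5] [-0.04  0.61 -0.02]
15.65 z [546.3  71.1  66.4] F [-1.2 -0.4 -1.5] 59.99963700771332 pitch 0.3 z at x=105 49.5 n 3744Traceback (most recent call last):
  File "u.py", line 9, in <module>
    i=1+np.argmax(st[1:,4]);c=max(cv2.findContours((l==i).astype(np.uint8),0,1)[0],key=len);e=cv2.fitEllipse(c)
                                                                                              ~~~~~~~~~~~~~~^^^
cv2.error: OpenCV(4.12.0) /io/opencv/modules/imgproc/src/shapedescr.cpp:361: error: (-201:Incorrect size of input array) There should be at least 5 points to fit the ellipse in function 'fitEllipseNoDirect'
```

View pics/t3.png

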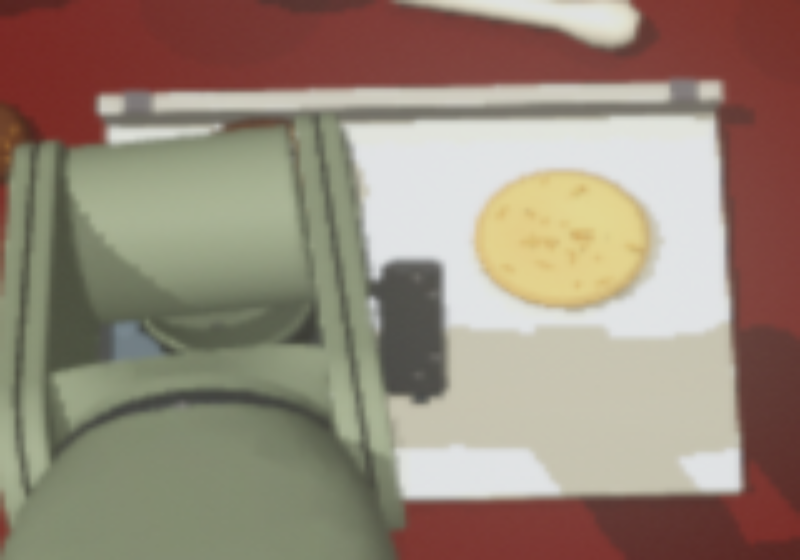

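The arm now covers the cake from above; its far rim shows against the upstand at (260,122), and the pale cake at (563,238) hasn't moved. A last 10 mm in, then lift slowly.

Call:
arm_command(
  motion=[
    {"offset": [0.004, 0, 0], "spin": 0},
    {"offset": [0.003, 0, 0], "spin": 0},
    {"offset": [0.003, 0, 0], "spin": 0},
    {"offset": [0, 0, 0], "spin": 0},
  ],
)

```text
time_s: 16.2
ee_pos: [555.6, 71.1, 66.4]
ee_rot: [-180.0, -0.0, -0.0]
force: [-2.6, 0.1, -0.4]
gripper_width: 21.7
gripper_force: 60.0
```

```bash
cat > v.py <<'E'
from h import *
import sys
s,C,p,d,X,Y,b=blade(sys.argv[1] if len(sys.argv)>1 else None)
print(s["time_s"],s["ee_pos"].round(1),s["force"].round(1),s["torque"].round(2))
k=(p.max(-1)<140)&(p[...,2]>p[...,0]+8)&(d>0)&(Y[...,2]>15)&(Y[...,2]<49)&(Y[...,0]>50)&(Y[...,0]<200)&(abs(Y[...,1])<60)
q=Y[k];print(k.sum(),"cake tool x",np.percentile(q[:,0],[0.5,99.5]).round(1),"y",np.percentile(q[:,1],[.5,99.5]).round(1),"plane",np.linalg.lstsq(np.c_[q[:,:2],np.ones(len(q))],q[:,2],rcond=None)[0].round(3))
E
python3 v.py pics/w4.png
```

```text
16.2 [555.6  71.1  66.4] [-2.6  0.1 -0.4] [-0.07  0.43 -0.01]
17756 cake tool x [ 71.7 130.9] y [-42.6  44.7] plane [1.9000e-02 2.0000e-03 3.2861e+01]
```

View pics/w4.png

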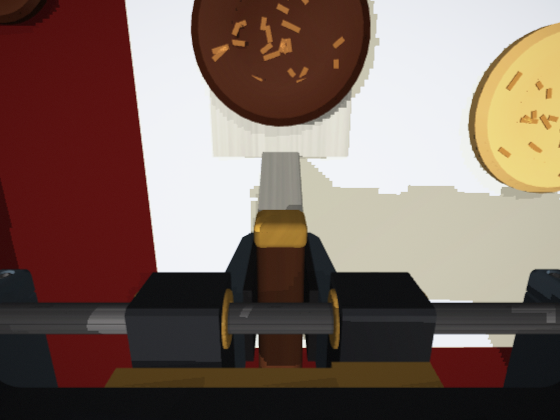

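The dark cake sits on the blade: its near rim is at row 125, column 281, and the blade's rear edge at row 157. Its centre is about 37 mm behind the front edge. Lifting.

Call:
arm_command(
  motion=[
    {"offset": [-0.001, 0, -0.003], "spin": 0},
    {"offset": [-0.001, 0, -0.006], "spin": 0},
    {"offset": [-0.001, 0, -0.009], "spin": 0},
    {"offset": [-0.002, 0, -0.012], "spin": 0},
    {"offset": [-0.002, 0, -0.012], "spin": 0},
  ],
)

```text
time_s: 16.88
ee_pos: [548.2, 71.1, 109.6]
ee_rot: [-180.0, -0.0, -0.0]
force: [-0.3, -0.2, -2.9]
gripper_width: 21.5
gripper_force: 60.0
```

Call:
arm_command(
  motion=[
    {"offset": [-0.003, 0, -0.012], "spin": 0},
    {"offset": [-0.003, 0, -0.012], "spin": 0},
    {"offset": [-0.002, 0, -0.01], "spin": 0},
    {"offset": [0, 0, -0.006], "spin": 0},
    {"offset": [0, 0, -0.003], "spin": 0},
  ],
)

```text
time_s: 17.5
ee_pos: [540.3, 71.1, 151.8]
ee_rot: [-180.0, -0.0, -0.0]
force: [0.6, 0.5, -3.7]
gripper_width: 21.5
gripper_force: 60.0
```

```bash
python3 v.py; python3 - <<'E'
from h import *
C=cam("top");p,d=env.grab_frame("top");X=cloud(C,d);z=X[...,2];cv2.imwrite("pics/t4.png",p)
for yy in (320,340,372,400,425):
    k=(abs(X[...,1]-yy)<4)&(z>50)&(z<85)&(X[...,0]>380)&(X[...,0]<640)
    x=X[k];print(yy,x[:,0].min().round(),x[:,0].max().round(),[ (a,np.median(x[abs(x[:,0]-a)<5][:,2]).round(1)) for a in range(400,600,20) if (abs(x[:,0]-a)<5).any()])
E
```

```text
17.5 [540.3  71.1 151.8] [ 0.6  0.5 -3.7] [-0.08  0.46  0.02]
17760 cake tool x [ 71.2 130.9] y [-42.6  44.7] plane [1.9000e-02 2.0000e-03 3.3012e+01]
320 382.0 597.0 [(400, np.float64(57.9)), (420, np.float64(56.1)), (440, np.float64(67.2)), (460, np.float64(68.6)), (480, np.float64(69.5)), (500, np.float64(70.0)), (520, np.float64(69.1)), (540, np.float64(69.9)), (560, np.float64(69.8)), (580, np.float64(69.0))]
340 380.0 597.0 [(400, np.float64(56.7)), (420, np.float64(55.2)), (440, np.float64(62.1)), (460, np.float64(68.6)), (480, np.float64(69.7)), (500, np.float64(70.1)), (520, np.float64(68.1)), (540, np.float64(68.7)), (560, np.float64(69.4)), (580, np.float64(68.1))]
372 381.0 598.0 [(400, np.float64(58.3)), (420, np.float64(56.8)), (440, np.float64(55.5)), (460, np.float64(69.7)), (480, np.float64(67.3)), (500, np.float64(68.5)), (520, np.float64(68.2)), (540, np.float64(68.8)), (560, np.float64(69.2)), (580, np.float64(68.8))]
400 382.0 599.0 [(400, np.float64(59.1)), (420, np.float64(55.9)), (440, np.float64(57.8)), (460, np.float64(68.7)), (480, np.float64(68.7)), (500, np.float64(69.5)), (520, np.float64(68.1)), (540, np.float64(69.9)), (560, np.float64(68.5)), (580, np.float64(69.1))]
425 382.0 599.0 [(400, np.float64(58.3)), (420, np.float64(55.6)), (440, np.float64(56.8)), (460, np.float64(69.2)), (480, np.float64(68.4)), (500, np.float64(69.2)), (520, np.float64(69.0)), (540, np.float64(68.8)), (560, np.float64(69.6)), (580, np.float64(69.4))]
```

```bash
cat >> h.py <<'E'
def smooth(target,yaw,n,p0=None,y0=None):
    s=env.state();p=np.array(s["ee_pos"] if p0 is None else p0,float);y=s["ee_rot"][2] if y0 is None else y0
    dy=(yaw-y+180)%360-180;D=np.array(target)-p
    w=np.minimum(np.arange(1,n+1),np.arange(n,0,-1)).clip(max=4).astype(float);w/=w.sum()
    for i in range(n):
        o=rot([180,0,y]).T@(D*w[i])/1000
        print(("[" if i%5==0 else "")+'{"offset":[%.4f,%.4f,%.4f],"spin":%.4f}'%(*o,-np.radians(dy*w[i])),end="]\n" if i%5==4 or i==n-1 else ",");y+=dy*w[i]
E
python3 -c "
from h import *
smooth([412,312,150],30,20)"
```

```text
[{"offset":[-0.0019,-0.0035,0.0000],"spin":-0.0077},{"offset":[-0.0037,-0.0071,0.0000],"spin":-0.0154},{"offset":[-0.0054,-0.0108,0.0001],"spin":-0.0231},{"offset":[-0.0069,-0.0145,0.0001],"spin":-0.0308},{"offset":[-0.0064,-0.0147,0.0001],"spin":-0.0308}]
[{"offset":[-0.0060,-0.0149,0.0001],"spin":-0.0308},{"offset":[-0.0055,-0.0151,0.0001],"spin":-0.0308},{"offset":[-0.0051,-0.0152,0.0001],"spin":-0.0308},{"offset":[-0.0046,-0.0154,0.0001],"spin":-0.0308},{"offset":[-0.0041,-0.0155,0.0001],"spin":-0.0308}]
[{"offset":[-0.0036,-0.0156,0.0001],"spin":-0.0308},{"offset":[-0.0031,-0.0157,0.0001],"spin":-0.0308},{"offset":[-0.0027,-0.0158,0.0001],"spin":-0.0308},{"offset":[-0.0022,-0.0159,0.0001],"spin":-0.0308},{"offset":[-0.0017,-0.0160,0.0001],"spin":-0.0308}]
[{"offset":[-0.0012,-0.0160,0.0001],"spin":-0.0308},{"offset":[-0.0007,-0.0160,0.0001],"spin":-0.0308},{"offset":[-0.0001,-0.0120,0.0001],"spin":-0.0231},{"offset":[0.0001,-0.0080,0.0000],"spin":-0.0154},{"offset":[0.0001,-0.0040,0.0000],"spin":-0.0077}]
```

Call:
arm_command(
  motion=[
    {"offset": [-0.0019, -0.0035, 0], "spin": -0.0077},
    {"offset": [-0.0037, -0.0071, 0], "spin": -0.0154},
    {"offset": [-0.0054, -0.0108, 0], "spin": -0.0231},
    {"offset": [-0.0069, -0.0145, 0], "spin": -0.0308},
    {"offset": [-0.0064, -0.0147, 0], "spin": -0.0308},
  ],
)

```text
time_s: 18.23
ee_pos: [513.0, 121.9, 151.4]
ee_rot: [-180.0, 0.0, 6.3]
force: [0.6, -0.4, -2.8]
gripper_width: 21.4
gripper_force: 60.0
```

Call:
arm_command(
  motion=[
    {"offset": [-0.006, -0.0149, 0], "spin": -0.0308},
    {"offset": [-0.0055, -0.0151, 0], "spin": -0.0308},
    {"offset": [-0.0051, -0.0152, 0], "spin": -0.0308},
    {"offset": [-0.0046, -0.0154, 0], "spin": -0.0308},
    {"offset": [-0.0041, -0.0155, 0], "spin": -0.0308},
  ],
)

```text
time_s: 18.85
ee_pos: [475.5, 192.4, 151.5]
ee_rot: [-180.0, -0.0, 15.1]
force: [0.3, -1.1, -2.3]
gripper_width: 21.6
gripper_force: 60.0
```

Call:
arm_command(
  motion=[
    {"offset": [-0.0036, -0.0156, 0], "spin": -0.0308},
    {"offset": [-0.0031, -0.0157, 0], "spin": -0.0308},
    {"offset": [-0.0027, -0.0158, 0], "spin": -0.0308},
    {"offset": [-0.0022, -0.0159, 0], "spin": -0.0308},
    {"offset": [-0.0017, -0.016, 0], "spin": -0.0308},
  ],
)

```text
time_s: 19.48
ee_pos: [437.8, 263.1, 151.4]
ee_rot: [-180.0, -0.0, 23.9]
force: [-0.7, -0.4, -2.8]
gripper_width: 21.9
gripper_force: 60.0
```

Call:
arm_command(
  motion=[
    {"offset": [-0.0012, -0.016, 0], "spin": -0.0308},
    {"offset": [-0.0007, -0.016, 0], "spin": -0.0308},
    {"offset": [0, -0.012, 0], "spin": -0.0231},
    {"offset": [0, -0.008, 0], "spin": -0.0154},
    {"offset": [0, -0.004, 0], "spin": -0.0077},
  ],
)

```text
time_s: 20.1
ee_pos: [411.7, 311.9, 151.4]
ee_rot: [180.0, -0.0, 30.0]
force: [0.2, 1.1, -3.4]
gripper_width: 21.6
gripper_force: 60.0
```

Call:
arm_command(
  motion=[
    {"offset": [0, 0, 0.006], "spin": 0},
    {"offset": [0, 0, 0.008], "spin": 0},
    {"offset": [0, 0, 0.006], "spin": 0},
    {"offset": [0, 0, 0.004], "spin": 0},
    {"offset": [0, 0, 0], "spin": 0},
  ],
)

```text
time_s: 20.72
ee_pos: [411.7, 311.4, 127.0]
ee_rot: [180.0, 0.0, 30.0]
force: [0.5, 0.2, -2.5]
gripper_width: 22.0
gripper_force: 60.0
```

```bash
python3 v.py pics/w5.png;python3 t.py; python3 - <<'E'
from h import *
s=env.state();C=cam("wrist");p,d=env.grab_frame("wrist");X=cloud(C,d);z=X[...,2]
print("pan z", [np.median(z[(abs(X[...,0]-x)<4)&(abs(X[...,1]-y)<4)&(d>0)]).round(1) for x,y in ((460,400),(470,310),(530,310),(450,420))])
for q in env.pinpoint("wrist","pan_center")[:1]: print(q,ray(C,*q["location"],68))
E
```

```text
20.725 [411.7 311.4 127. ] [ 0.5  0.2 -2.5] [-0.18  0.39  0.02]
17727 cake tool x [ 71.1 130.4] y [-42.7  44.8] plane [2.5000e-02 1.0000e-03 3.2388e+01]
20.775 z [411.9 311.6 127.4] F [-0.8  0.3 -3. ] 59.99907732009888 pitch 0.29 z at x=105 49.5 n 1712
pan z [np.float64(67.8), np.float64(68.0), np.float64(67.8), np.float64(67.9)]
```

View pics/w5.png

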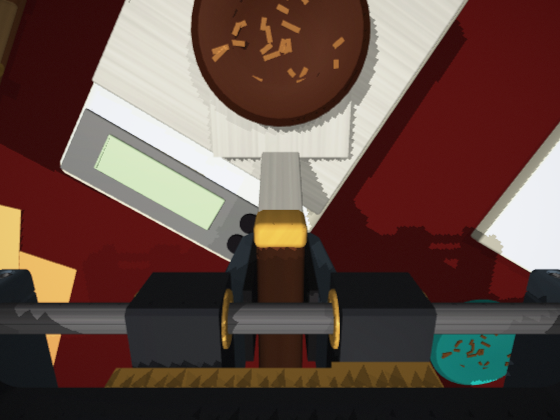

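The wrist view shows the cake still centred on the blade (column 281) over the pan. The pan's near-left corner is at (93,80) and its right edge runs to (465,0).

```bash
python3 - <<'E'
from h import *
C=cam("wrist")
for u,v in ((93,80),(121,0),(465,0),(330,210)): print(ray(C,u,v,68).round(1))
print("cake now",(env.state()["ee_pos"]+rot([180,0,30])@np.array([116.8,1,0])).round(1))
E
```

```text
[439.8 453.4  68. ]
[486.7 455.   68. ]
[581.5 291.1  68. ]
[441.9 290.3  68. ]
cake now [513.7 369.3 127.7]
```

Call:
arm_command(
  motion=[
    {"offset": [0, 0, 0.003], "spin": 0},
    {"offset": [0, 0, 0.002], "spin": 0},
    {"offset": [0, 0, 0], "spin": 0},
  ],
)

```text
time_s: 21.3
ee_pos: [411.7, 311.5, 122.2]
ee_rot: [180.0, 0.0, 30.0]
force: [-0.1, 0.1, -3.0]
gripper_width: 21.5
gripper_force: 60.0
```

Call:
arm_command(
  motion=[
    {"offset": [0, 0, 0.001], "spin": 0},
    {"offset": [0, 0, 0], "spin": 0},
  ],
  newtons=16,
)

```text
time_s: 21.55
ee_pos: [412.0, 311.8, 121.7]
ee_rot: [-180.0, -0.0, 30.0]
force: [-0.5, -0.4, -1.6]
gripper_width: 21.7
gripper_force: 16.0
```

Call:
arm_command(
  motion=[
    {"offset": [0, 0, 0], "spin": 0},
    {"offset": [0, 0, 0], "spin": 0},
  ],
  newtons=9,
)

```text
time_s: 21.8
ee_pos: [412.0, 311.7, 121.7]
ee_rot: [-180.0, -0.0, 30.0]
force: [-0.8, 0.0, -1.4]
gripper_width: 22.2
gripper_force: 9.0
```

```bash
python3 v.py
```

```text
21.8 [412.  311.7 121.7] [-0.8  0.  -1.4] [-0.14  0.21  0.04]
17651 cake tool x [ 71.2 130.8] y [-42.7  44.9] plane [ 0.041  0.    32.07 ]
```

Call:
arm_command(
  motion=[
    {"offset": [0.001, 0, -0.003], "spin": 0},
    {"offset": [0.001, 0, -0.003], "spin": 0},
    {"offset": [0.001, 0, -0.003], "spin": 0},
    {"offset": [0, 0, 0], "spin": 0},
  ],
  newtons=7,
)

```text
time_s: 22.35
ee_pos: [414.8, 313.3, 130.9]
ee_rot: [-180.0, -0.1, 30.0]
force: [0.1, -0.1, -0.3]
gripper_width: 21.8
gripper_force: 7.0
```

```bash
python3 v.py
```

```text
22.35 [414.8 313.3 130.9] [ 0.1 -0.1 -0.3] [ 0.02  0.05 -0.04]
17698 cake tool x [ 68.3 132.7] y [-42.5  44.7] plane [ 0.098 -0.    32.908]
```

It pivots cleanly with the nose resting on the pan, about 5° so far. Continuing the arc about the front edge.

Call:
arm_command(
  motion=[
    {"offset": [0.0018, 0, -0.0036], "spin": 0},
    {"offset": [0.0018, 0, -0.0036], "spin": 0},
    {"offset": [0.0019, 0, -0.0035], "spin": 0},
    {"offset": [0.0019, 0, -0.0035], "spin": 0},
    {"offset": [0.002, 0, -0.0035], "spin": 0},
  ],
)

```text
time_s: 23.02
ee_pos: [422.6, 317.8, 148.4]
ee_rot: [-180.0, 0.0, 30.0]
force: [-0.4, 0.4, -1.1]
gripper_width: 22.1
gripper_force: 7.0
```

```bash
python3 v.py
```

```text
23.025 [422.6 317.8 148.4] [-0.4  0.4 -1.1] [-0.13  0.28 -0.01]
923 cake tool x [62.6 77.9] y [-23.9  26. ] plane [ 5.8000e-02 -1.0000e-03  4.4243e+01]
```

Call:
arm_command(
  motion=[
    {"offset": [0.0016, 0, -0.0024], "spin": 0},
    {"offset": [0.0016, 0, -0.0024], "spin": 0},
    {"offset": [0.0016, 0, -0.0024], "spin": 0},
    {"offset": [0.0016, 0, -0.0024], "spin": 0},
    {"offset": [0, 0, 0], "spin": 0},
  ],
)

```text
time_s: 23.7
ee_pos: [428.5, 321.2, 158.1]
ee_rot: [-180.0, -0.1, 30.0]
force: [0.1, -0.6, -0.8]
gripper_width: 22.1
gripper_force: 7.0
```

```bash
python3 v.py pics/w6.png
```

```text
23.7 [428.5 321.2 158.1] [ 0.1 -0.6 -0.8] [ 0.    0.08 -0.03]Traceback (most recent call last):
  File "v.py", line 6, in <module>
    q=Y[k];print(k.sum(),"cake tool x",np.percentile(q[:,0],[0.5,99.5]).round(1),"y",np.percentile(q[:,1],[.5,99.5]).round(1),"plane",np.linalg.lstsq(np.c_[q[:,:2],np.ones(len(q))],q[:,2],rcond=None)[0].round(3))
                                       ~~~~~~~~~~~~~^^^^^^^^^^^^^^^^^^^
    return _quantile_unchecked(
        a, q, axis, out, overwrite_input, method, keepdims, weights)
    return _ureduce(a,
                    func=_quantile_ureduce_func,
    ...<5 lines>...
                    overwrite_input=overwrite_input,
                    method=method)
    r = func(a, **kwargs)
    result = _quantile(arr,
                       quantiles=q,
    ...<2 lines>...
                       out=out,
                       weights=wgt)
    slices_having_nans = np.isnan(arr[-1, ...])
                                  ~~~^^^^^^^^^
IndexError: index -1 is out of bounds for axis 0 with size 0
```

View pics/w6.png

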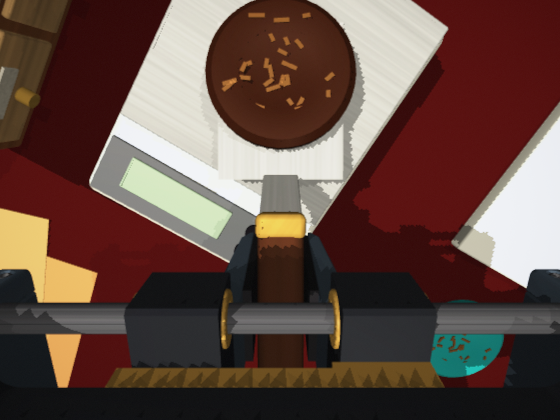

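The cake is on the tilted blade: its centre is at (281,72) and its near rim at row 148, with the blade's rear edge at row 180. It hasn't slid yet.

```bash
sed -i 's/Y\[...,2\]<49)/Y[...,2]<s["ee_pos"][2]-74)/' v.py; cat >> v.py <<'E'
f=(abs(Y[...,1])<30)&(p.min(-1)>110)&(Y[...,0]>48)&(Y[...,0]<64)&(Y[...,2]>20)&(Y[...,2]<s["ee_pos"][2]-74)&(d>0)
print("blade rear",f.sum(), np.polyfit(Y[f][:,0],Y[f][:,2],1).round(3) if f.sum()>50 else "", Y[f][:,0].min() if f.any() else "")
E
python3 v.py
```

```text
23.75 [428.5 321.2 158.1] [ 0.9 -0.2 -1.2] [-0.1   0.09 -0.  ]
17152 cake tool x [ 56.5 139.4] y [-42.2  44.4] plane [ 0.266  0.    37.807]
blade rear 1370 [ 0.265 52.598] 48.01754507693462
```

Call:
arm_command(
  motion=[
    {"offset": [0.0017, 0, -0.0023], "spin": 0},
    {"offset": [0.0017, 0, -0.0023], "spin": 0},
    {"offset": [0.0018, 0, -0.0023], "spin": 0},
    {"offset": [0.0018, 0, -0.0022], "spin": 0},
    {"offset": [0, 0, 0], "spin": 0},
  ],
)

```text
time_s: 24.42
ee_pos: [434.4, 324.7, 167.1]
ee_rot: [-180.0, -0.0, 30.0]
force: [-0.9, 0.6, -0.9]
gripper_width: 21.8
gripper_force: 7.0
```

```bash
python3 v.py
```

```text
24.425 [434.4 324.7 167.1] [-0.9  0.6 -0.9] [-0.13  0.15 -0.02]
15739 cake tool x [ 52.1 135.2] y [-42.2  44.4] plane [3.4000e-01 2.0000e-03 3.9122e+01]
blade rear 582 [ 0.359 53.169] 48.010217421728456
```

Call:
arm_command(
  motion=[
    {"offset": [0.0018, 0, -0.0023], "spin": 0},
    {"offset": [0.0018, 0, -0.0022], "spin": 0},
    {"offset": [0.0018, 0, -0.0022], "spin": 0},
    {"offset": [0, 0, 0], "spin": 0},
    {"offset": [0, 0, 0], "spin": 0},
  ],
)

```text
time_s: 25.1
ee_pos: [439.2, 327.4, 173.8]
ee_rot: [-180.0, -0.1, 30.0]
force: [0.8, 0.2, -1.5]
gripper_width: 21.8
gripper_force: 7.0
```

```bash
python3 v.py pics/w7.png
```

```text
25.1 [439.2 327.4 173.8] [ 0.8  0.2 -1.5] [-0.04  0.02  0.01]
14525 cake tool x [ 50.7 130. ] y [-42.   44.4] plane [4.0300e-01 4.0000e-03 4.0059e+01]
blade rear 189 [ 0.43  54.084] 48.0005936247828
```

View pics/w7.png

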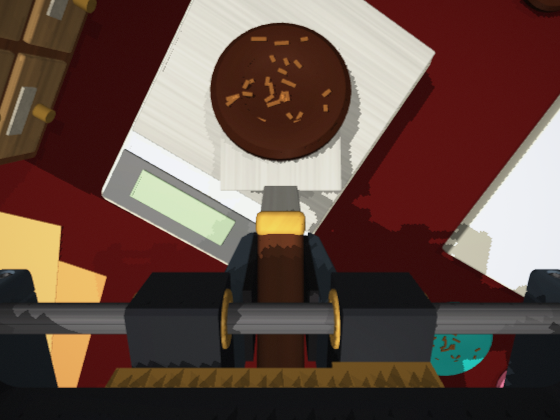

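Tilted about 22°. The cake's centre is at (281,92) and the blade's rear edge at row 190. Its front rim should now be on the pan, so I tighten the grip to hold the tilt and draw the blade out.

Call:
arm_command(
  motion=[
    {"offset": [0, 0, 0], "spin": 0},
    {"offset": [0, 0, 0], "spin": 0},
  ],
  newtons=40,
)

```text
time_s: 25.4
ee_pos: [439.1, 327.4, 173.7]
ee_rot: [-180.0, -0.1, 30.0]
force: [0.7, 0.1, -0.7]
gripper_width: 21.9
gripper_force: 40.0
```

Call:
arm_command(
  motion=[
    {"offset": [-0.003, 0, -0.0005], "spin": 0},
    {"offset": [-0.004, 0, 0], "spin": 0},
    {"offset": [-0.004, 0, 0], "spin": 0},
    {"offset": [-0.004, 0, 0], "spin": 0},
    {"offset": [-0.004, 0, 0], "spin": 0},
  ],
)

```text
time_s: 26.02
ee_pos: [422.0, 317.5, 174.0]
ee_rot: [-180.0, 0.0, 30.0]
force: [0.3, -0.3, -2.6]
gripper_width: 21.9
gripper_force: 40.0
```

```bash
python3 v.py
```

```text
26.025 [422.  317.5 174. ] [ 0.3 -0.3 -2.6] [-0.09  0.04  0.03]
14523 cake tool x [ 50.8 130.2] y [-42.   44.4] plane [4.020e-01 4.000e-03 4.013e+01]
blade rear 209 [ 0.397 55.738] 48.009455984917544
```

```bash
cat > c.py <<'E'
from h import *
s,C,p,d,X,Y,b=blade()
k=(p.max(-1)<150)&(p[...,2]>p[...,0]+8)&(d>0)&(X[...,2]>73)&(X[...,2]<160)&(Y[...,0]>20)&(Y[...,0]<260)&(abs(Y[...,1])<60)
n,l,st,ce=cv2.connectedComponentsWithStats(cv2.morphologyEx(k.astype(np.uint8),cv2.MORPH_CLOSE,np.ones((7,7))));k=(l==1+np.argmax(st[1:,4]))&(d>0)
q=Y[k];w=np.ones(len(q),bool)
for _ in range(5):
    a=np.linalg.lstsq(np.c_[q[w][:,:2],np.ones(w.sum())],q[w][:,2],rcond=None)[0];r=q[:,2]-np.c_[q[:,:2],np.ones(len(q))]@a;w=abs(r)<1.5
th=np.arctan(a[0]);t=q[w];al=t[:,0]*np.cos(th)+t[:,2]*np.sin(th);nn=(-t[:,0]*np.sin(th)+t[:,2]*np.cos(th)).mean()
(c,r)=cv2.minEnclosingCircle(np.c_[al,t[:,1]].astype(np.float32))
ct=np.array([c[0]*np.cos(th)-nn*np.sin(th),c[1],c[0]*np.sin(th)+nn*np.cos(th)])
T=rot(s["ee_rot"]);bot=ct+16*np.array([-np.sin(th),0,np.cos(th)])
W=T@bot+s["ee_pos"];fr=T@(bot+39*np.array([np.cos(th),0,np.sin(th)]))+s["ee_pos"]
# blade frame: grip at tool (0,0,-5)
g=bot-[0,0,-5]
print(s["time_s"],s["ee_pos"].round(1),s["force"].round(1),"tilt",np.degrees(th).round(2),"r",round(r,1),"n",w.sum())
print("underside centre world",W.round(1),"front rim",fr.round(1),"along blade from grip",(g[0]*np.cos(th)+g[2]*np.sin(th)).round(1),"normal",(-g[0]*np.sin(th)+g[2]*np.cos(th)).round(1))
B=(abs(Y[...,1])<45)&(p.min(-1)>100)&(d>0)&(X[...,2]>71.5)&(Y[...,2]>20)&(Y[...,0]>20)&(Y[...,0]<150)
if B.sum()>80:
    v=Y[B];f=np.linalg.lstsq(np.c_[v[:,:2],np.ones(len(v))],v[:,2],rcond=None)[0];print("blade",B.sum(),f.round(3),"nose z",(s["ee_pos"][2]-(f[0]*(155*np.cos(th)-50*np.sin(th))+f[2])).round(1))
np.savez("last.npz",p=p,d=d)
E
python3 c.py
```

```text
26.075 [421.6 317.2 174. ] [ 0.6 -0.5 -1.4] tilt 21.17 r 44.4 n 8388
underside centre world [495.6 358.4  83.1] front rim [527.1 376.5  69. ] along blade from grip 113.6 normal 58.8
blade 4799 [ 4.9200e-01 -3.0000e-03  5.0857e+01] nose z 60.9
```

```bash
cat > b.py <<'E'
from h import *
f=np.load("last.npz");p,d=f["p"],f["d"];s=env.state();C=cam("wrist");X=cloud(C,d);Y=(X-s["ee_pos"])@rot(s["ee_rot"])
for y0 in (-35,-25,25,35):
    out=[]
    for x0 in range(20,80,4):
        k=(abs(Y[...,1]-y0)<3)&(abs(Y[...,0]-x0)<2)&(d>0)
        if k.any(): out.append((x0,int(p[k].mean()),np.median(Y[k][:,2]).round(1)))
    print(y0,*out)
E
python3 b.py
```

```text
-35 (20, 35, np.float64(-87.5)) (24, 32, np.float64(-98.5)) (28, 73, np.float64(-87.8)) (32, 88, np.float64(-87.6)) (36, 49, np.float64(-83.1)) (40, 89, np.float64(-75.8)) (44, 219, np.float64(73.2)) (48, 218, np.float64(74.8)) (52, 217, np.float64(76.6)) (56, 210, np.float64(78.1)) (60, 187, np.float64(79.5)) (64, 77, np.float64(68.7)) (68, 37, np.float64(68.7)) (72, 36, np.float64(68.8)) (76, 37, np.float64(69.2))
-25 (20, 33, np.float64(-87.1)) (24, 33, np.float64(-97.2)) (28, 61, np.float64(-88.1)) (32, 68, np.float64(-87.9)) (36, 39, np.float64(-83.9)) (40, 57, np.float64(-79.7)) (44, 218, np.float64(73.1)) (48, 213, np.float64(74.9)) (52, 185, np.float64(76.1)) (56, 44, np.float64(65.5)) (60, 35, np.float64(64.4)) (64, 39, np.float64(64.5)) (68, 40, np.float64(65.8)) (72, 38, np.float64(67.4)) (76, 38, np.float64(69.1))
25 (24, 38, np.float64(-97.1)) (28, 64, np.float64(-88.0)) (32, 70, np.float64(-87.9)) (36, 40, np.float64(-84.4)) (40, 53, np.float64(-78.7)) (44, 217, np.float64(73.0)) (48, 192, np.float64(75.0)) (52, 104, np.float64(75.1)) (56, 31, np.float64(64.2)) (60, 33, np.float64(63.5)) (64, 40, np.float64(64.1)) (68, 40, np.float64(65.9)) (72, 39, np.float64(67.5)) (76, 38, np.float64(69.1))
35 (24, 35, np.float64(-98.0)) (28, 64, np.float64(-88.0)) (32, 78, np.float64(-87.7)) (36, 42, np.float64(-84.1)) (40, 63, np.float64(-77.1)) (44, 222, np.float64(73.2)) (48, 221, np.float64(74.9)) (52, 211, np.float64(76.6)) (56, 160, np.float64(78.2)) (60, 102, np.float64(78.9)) (64, 38, np.float64(67.5)) (68, 32, np.float64(67.2)) (72, 35, np.float64(67.7)) (76, 38, np.float64(69.1))
```

```bash
sed -i 's/&(d>0)$/\&(d>0)\&(Y[...,2]>20)\&(Y[...,2]<120)/' b.py; sed -i 's/(-35,-25,25,35)/(-30,-20,20,30)/' b.py; python3 b.py
```

```text
-30 (28, 211, np.float64(66.6)) (32, 220, np.float64(68.1)) (36, 219, np.float64(69.8)) (40, 218, np.float64(71.5)) (44, 218, np.float64(73.3)) (48, 217, np.float64(74.9)) (52, 212, np.float64(76.5)) (56, 170, np.float64(77.9)) (60, 45, np.float64(67.0)) (64, 35, np.float64(66.1)) (68, 38, np.float64(66.3)) (72, 39, np.float64(67.3)) (76, 38, np.float64(69.1))
-20 (28, 216, np.float64(66.5)) (32, 218, np.float64(68.1)) (36, 217, np.float64(70.0)) (40, 216, np.float64(71.6)) (44, 215, np.float64(73.1)) (48, 200, np.float64(74.8)) (52, 58, np.float64(66.6)) (56, 35, np.float64(63.2)) (60, 39, np.float64(62.9)) (64, 40, np.float64(64.2)) (68, 38, np.float64(65.7)) (72, 37, np.float64(67.4)) (76, 36, np.float64(69.2))
20 (28, 212, np.float64(66.8)) (32, 221, np.float64(68.1)) (36, 220, np.float64(69.8)) (40, 219, np.float64(71.5)) (44, 218, np.float64(72.9)) (48, 165, np.float64(74.6)) (52, 35, np.float64(64.2)) (56, 33, np.float64(62.8)) (60, 39, np.float64(62.5)) (64, 40, np.float64(64.1)) (68, 39, np.float64(65.9)) (72, 38, np.float64(67.6)) (76, 37, np.float64(69.4))
30 (28, 216, np.float64(66.7)) (32, 224, np.float64(68.3)) (36, 223, np.float64(69.8)) (40, 222, np.float64(71.4)) (44, 222, np.float64(73.1)) (48, 218, np.float64(74.9)) (52, 175, np.float64(76.6)) (56, 86, np.float64(72.0)) (60, 33, np.float64(65.8)) (64, 32, np.float64(65.4)) (68, 39, np.float64(66.1)) (72, 40, np.float64(67.5)) (76, 42, np.float64(68.9))
```

Call:
arm_command(
  motion=[
    {"offset": [0.003, 0, -0.001], "spin": 0},
    {"offset": [0.005, 0, 0], "spin": 0},
    {"offset": [0.006, 0, 0], "spin": 0},
    {"offset": [0.005, 0, 0], "spin": 0},
    {"offset": [0, 0, 0.0005], "spin": 0},
  ],
)

```text
time_s: 26.75
ee_pos: [439.3, 327.5, 174.4]
ee_rot: [-180.0, -0.0, 30.0]
force: [-0.1, -0.2, -3.1]
gripper_width: 21.7
gripper_force: 40.0
```

Call:
arm_command(
  motion=[
    {"offset": [0, 0, 0], "spin": 0},
    {"offset": [0.0018, 0, -0.002], "spin": 0},
    {"offset": [0.0018, 0, -0.002], "spin": 0},
    {"offset": [0.0018, 0, -0.002], "spin": 0},
    {"offset": [0, 0, 0], "spin": 0},
  ],
  newtons=7,
)

```text
time_s: 27.38
ee_pos: [443.9, 330.1, 180.9]
ee_rot: [-180.0, -0.1, 30.0]
force: [-0.9, 0.1, -0.4]
gripper_width: 21.9
gripper_force: 7.0
```

```bash
python3 c.py; python3 b.py | head -1
```

```text
27.375 [443.9 330.1 180.9] [-0.9  0.1 -0.4] tilt 23.93 r 44.5 n 7270
underside centre world [514.2 369.2  84.3] front rim [545.1 387.   68.5] along blade from grip 114.6 normal 60.5
blade 4848 [ 4.5300e-01 -3.0000e-03  5.7865e+01] nose z 68.0
-30 (20, 199, np.float64(69.2)) (24, 211, np.float64(68.7)) (28, 213, np.float64(70.3)) (32, 212, np.float64(72.5)) (36, 211, np.float64(74.3)) (40, 210, np.float64(75.9)) (44, 210, np.float64(78.2)) (48, 207, np.float64(80.4)) (52, 184, np.float64(82.0)) (56, 62, np.float64(73.1)) (60, 35, np.float64(71.0)) (64, 36, np.float64(71.0)) (68, 37, np.float64(72.2)) (72, 37, np.float64(74.1)) (76, 37, np.float64(76.0))
```

Call:
arm_command(
  motion=[
    {"offset": [-0.003, 0, 0], "spin": 0},
    {"offset": [-0.005, 0, 0], "spin": 0},
    {"offset": [-0.004, 0, 0], "spin": 0},
    {"offset": [0, 0, 0], "spin": 0},
  ],
)

```text
time_s: 27.92
ee_pos: [432.6, 323.6, 180.8]
ee_rot: [-180.0, 0.0, 30.0]
force: [-0.3, 0.2, 1.1]
gripper_width: 22.3
gripper_force: 7.0
```

```bash
python3 c.py; python3 b.py | head -1
```

```text
27.925 [432.6 323.6 180.8] [-0.3  0.2  1.1] tilt 19.26 r 44.7 n 7652
underside centre world [513.9 369.   80.9] front rim [545.8 387.4  68. ] along blade from grip 122.5 normal 68.2
blade 6725 [ 4.5800e-01 -4.0000e-03  5.7648e+01] nose z 63.7
-30 (24, 212, np.float64(68.6)) (28, 213, np.float64(70.2)) (32, 212, np.float64(72.1)) (36, 211, np.float64(74.1)) (40, 210, np.float64(76.1)) (44, 210, np.float64(77.9)) (48, 210, np.float64(79.5)) (52, 209, np.float64(82.0)) (56, 209, np.float64(83.8)) (60, 201, np.float64(85.8)) (64, 160, np.float64(86.9)) (68, 36, np.float64(75.9)) (72, 35, np.float64(75.0)) (76, 38, np.float64(75.4))
```

The rim now holds on the pan and the cake lies down as the blade withdraws. Its centre stays at about (513,369). Continuing straight back.

Call:
arm_command(
  motion=[
    {"offset": [-0.004, 0, 0], "spin": 0},
    {"offset": [-0.005, 0, 0], "spin": 0},
    {"offset": [-0.005, 0, 0], "spin": 0},
    {"offset": [-0.005, 0, 0], "spin": 0},
    {"offset": [-0.005, 0, 0], "spin": 0},
  ],
)

```text
time_s: 28.6
ee_pos: [412.0, 311.7, 180.6]
ee_rot: [-180.0, 0.0, 30.0]
force: [0.8, 0.1, -0.7]
gripper_width: 22.2
gripper_force: 7.0
```

```bash
python3 c.py; python3 b.py | head -1
```

```text
28.6 [412.  311.7 180.6] [ 0.8  0.1 -0.7] tilt 12.08 r 45.0 n 6800
underside centre world [512.7 368.1  75.6] front rim [545.8 387.1  67.4] along blade from grip 135.9 normal 83.4
blade 10256 [ 4.75e-01 -3.00e-03  5.69e+01] nose z 56.6
-30 (24, 205, np.float64(68.3)) (28, 213, np.float64(70.1)) (32, 213, np.float64(71.9)) (36, 212, np.float64(74.1)) (40, 211, np.float64(76.0)) (44, 210, np.float64(77.6)) (48, 210, np.float64(79.8)) (52, 209, np.float64(81.8)) (56, 209, np.float64(83.7)) (60, 209, np.float64(85.5)) (64, 209, np.float64(87.5)) (68, 209, np.float64(89.3)) (72, 208, np.float64(91.5)) (76, 208, np.float64(93.4))
```

Call:
arm_command(
  motion=[
    {"offset": [-0.005, 0, 0], "spin": 0},
    {"offset": [-0.005, 0, 0], "spin": 0},
    {"offset": [-0.005, 0, 0], "spin": 0},
    {"offset": [-0.005, 0, 0], "spin": 0},
    {"offset": [-0.005, 0, 0], "spin": 0},
  ],
)

```text
time_s: 29.28
ee_pos: [390.3, 299.2, 180.6]
ee_rot: [-180.0, 0.0, 30.0]
force: [1.2, -0.4, -1.0]
gripper_width: 22.1
gripper_force: 7.0
```

Call:
arm_command(
  motion=[
    {"offset": [-0.004, 0, 0], "spin": 0},
    {"offset": [-0.004, 0, 0], "spin": 0},
    {"offset": [-0.004, 0, 0], "spin": 0},
    {"offset": [-0.004, 0, 0], "spin": 0},
    {"offset": [-0.004, 0, 0], "spin": 0},
  ],
)

```text
time_s: 29.9
ee_pos: [373.1, 289.3, 180.6]
ee_rot: [-180.0, 0.0, 30.0]
force: [-0.2, 0.3, -1.3]
gripper_width: 21.9
gripper_force: 7.0
```

```bash
python3 c.py; python3 b.py | head -1
```

```text
29.9 [373.1 289.3 180.6] [-0.2  0.3 -1.3] tilt -0.53 r 40.9 n 3554
underside centre world [498.5 360.8  67.6] front rim [532.3 380.3  68. ] along blade from grip 143.3 normal 119.3
blade 15008 [ 0.481  0.    56.685] nose z 49.2
-30 (24, 203, np.float64(68.5)) (28, 213, np.float64(70.2)) (32, 213, np.float64(72.1)) (36, 212, np.float64(74.2)) (40, 211, np.float64(75.5)) (44, 210, np.float64(77.8)) (48, 210, np.float64(80.0)) (52, 209, np.float64(81.8)) (56, 209, np.float64(83.3)) (60, 209, np.float64(85.6)) (64, 209, np.float64(87.6)) (68, 208, np.float64(89.5)) (72, 209, np.float64(91.1)) (76, 208, np.float64(93.4))
```

Call:
arm_command(
  motion=[
    {"offset": [-0.005, 0, 0], "spin": 0},
    {"offset": [-0.008, 0, -0.001], "spin": 0},
    {"offset": [-0.012, 0, -0.004], "spin": 0},
    {"offset": [-0.015, 0, -0.015], "spin": 0},
    {"offset": [-0.01, 0, -0.02], "spin": 0},
  ],
  newtons=40,
)

```text
time_s: 30.58
ee_pos: [328.6, 263.6, 221.5]
ee_rot: [-180.0, 0.0, 30.0]
force: [0.4, -0.3, -1.6]
gripper_width: 21.8
gripper_force: 40.0
```

```bash
python3 c.py; cat > pc.py <<'E'
from h import *
C=cam("top");p,d=env.grab_frame("top")
hsv=cv2.cvtColor(p,cv2.COLOR_BGR2HSV)
m=((p.max(-1)<125)&(hsv[...,0]<20)).astype(np.uint8);m[:,:90]=0;m[:,168]=0;m[:,168:]=0;m[:200]=0;m[280:]=0
m=cv2.morphologyEx(m,cv2.MORPH_CLOSE,np.ones((5,5)));n,l,st,ce=cv2.connectedComponentsWithStats(m)
i=1+np.argmax(st[1:,4]);c=max(cv2.findContours((l==i).astype(np.uint8),0,1)[0],key=len);e=cv2.fitEllipse(c)
print("dark on pan",np.round(e[0],1),np.round(e[1],1),ray(C,*e[0],79).round(1))
hs=((hsv[...,1]>50)&(hsv[...,0]<40)&(hsv[...,0]>12)).astype(np.uint8)[170:210,290:335];M=cv2.moments(hs,True);print("pale",ray(C,M["m10"]/M["m00"]+290,M["m01"]/M["m00"]+170,26).round(1),M["m00"])
E
python3 pc.py
```

```text
30.575 [328.6 263.6 221.5] [ 0.4 -0.3 -1.6] tilt -55.85 r 9.4 n 31
underside centre world [364.4 277.8 145.9] front rim [383.4 288.8 178.1] along blade from grip -45.3 normal 76.9
blade 15653 [ 0.486 -0.    56.394] nose z 102.7
dark on pan [127.2 237.3] [36.  38.3] [513.4 367.8  79. ]
pale [634.1 -82.1  26. ] 959.0
```

The cake lies flat on the pan at (513,368), within 7 mm of the middle, and the pale cake is unmoved. Returning the spatula.

```bash
python3 -c "
from h import *
smooth([494.6,-341.3,221],-19,20)"
```

```text
[{"offset":[-0.0024,0.0089,0.0000],"spin":0.0126},{"offset":[-0.0045,0.0179,0.0001],"spin":0.0252},{"offset":[-0.0061,0.0270,0.0001],"spin":0.0377},{"offset":[-0.0067,0.0363,0.0001],"spin":0.0503},{"offset":[-0.0049,0.0366,0.0001],"spin":0.0503}]
[{"offset":[-0.0030,0.0368,0.0001],"spin":0.0503},{"offset":[-0.0012,0.0369,0.0001],"spin":0.0503},{"offset":[0.0007,0.0369,0.0001],"spin":0.0503},{"offset":[0.0025,0.0368,0.0001],"spin":0.0503},{"offset":[0.0044,0.0367,0.0001],"spin":0.0503}]
[{"offset":[0.0062,0.0364,0.0001],"spin":0.0503},{"offset":[0.0080,0.0360,0.0001],"spin":0.0503},{"offset":[0.0098,0.0356,0.0001],"spin":0.0503},{"offset":[0.0116,0.0351,0.0001],"spin":0.0503},{"offset":[0.0134,0.0344,0.0001],"spin":0.0503}]
[{"offset":[0.0151,0.0337,0.0001],"spin":0.0503},{"offset":[0.0168,0.0329,0.0001],"spin":0.0503},{"offset":[0.0138,0.0240,0.0001],"spin":0.0377},{"offset":[0.0098,0.0157,0.0001],"spin":0.0252},{"offset":[0.0051,0.0077,0.0000],"spin":0.0126}]
```

Call:
arm_command(
  motion=[
    {"offset": [-0.0024, 0.0089, 0], "spin": 0.0126},
    {"offset": [-0.0045, 0.0179, 0], "spin": 0.0252},
    {"offset": [-0.0061, 0.027, 0], "spin": 0.0377},
    {"offset": [-0.0067, 0.0363, 0], "spin": 0.0503},
    {"offset": [-0.0049, 0.0366, 0], "spin": 0.0503},
  ],
  newtons=60,
)

```text
time_s: 31.3
ee_pos: [363.8, 138.1, 219.8]
ee_rot: [180.0, 0.1, 19.8]
force: [0.1, -0.8, -1.0]
gripper_width: 21.6
gripper_force: 60.0
```

Call:
arm_command(
  motion=[
    {"offset": [-0.003, 0.0368, 0], "spin": 0.0503},
    {"offset": [-0.0012, 0.0369, 0], "spin": 0.0503},
    {"offset": [0.0007, 0.0369, 0], "spin": 0.0503},
    {"offset": [0.0025, 0.0368, 0], "spin": 0.0503},
    {"offset": [0.0044, 0.0367, 0], "spin": 0.0503},
  ],
)

```text
time_s: 31.92
ee_pos: [411.9, -40.2, 219.8]
ee_rot: [-180.0, 0.1, 5.3]
force: [0.4, -0.0, -1.6]
gripper_width: 21.5
gripper_force: 60.0
```

Call:
arm_command(
  motion=[
    {"offset": [0.0062, 0.0364, 0], "spin": 0.0503},
    {"offset": [0.008, 0.036, 0], "spin": 0.0503},
    {"offset": [0.0098, 0.0356, 0], "spin": 0.0503},
    {"offset": [0.0116, 0.0351, 0], "spin": 0.0503},
    {"offset": [0.0134, 0.0344, 0], "spin": 0.0503},
  ],
)

```text
time_s: 32.55
ee_pos: [460.0, -218.3, 219.5]
ee_rot: [-180.0, 0.1, -9.1]
force: [0.4, -0.0, -2.3]
gripper_width: 21.7
gripper_force: 60.0
```

Call:
arm_command(
  motion=[
    {"offset": [0.0151, 0.0337, 0], "spin": 0.0503},
    {"offset": [0.0168, 0.0329, 0], "spin": 0.0503},
    {"offset": [0.0138, 0.024, 0], "spin": 0.0377},
    {"offset": [0.0098, 0.0157, 0], "spin": 0.0252},
    {"offset": [0.0051, 0.0077, 0], "spin": 0.0126},
  ],
)

```text
time_s: 33.17
ee_pos: [494.1, -342.1, 219.7]
ee_rot: [-180.0, 0.1, -19.1]
force: [1.3, -0.8, -1.3]
gripper_width: 21.6
gripper_force: 60.0
```

Call:
arm_command(
  motion=[
    {"offset": [0, 0, 0.03], "spin": 0},
    {"offset": [0, 0, 0.03], "spin": 0},
    {"offset": [0, 0, 0.02], "spin": 0},
    {"offset": [0, 0, 0.01], "spin": 0},
    {"offset": [0, 0, 0], "spin": 0},
  ],
)

```text
time_s: 33.8
ee_pos: [494.2, -340.9, 130.2]
ee_rot: [-180.0, 0.1, -19.0]
force: [-0.3, -0.5, -1.1]
gripper_width: 22.1
gripper_force: 60.0
```

```bash
cat > m.py <<'E'
from h import *
s,C,p,d,X,Y,b=blade()
k=(abs(Y[...,1])<36)&(abs(Y[...,1])>14)&(p.min(-1)>110)&(d>0)&(Y[...,2]>20)&(Y[...,2]<140)&(Y[...,0]<170)
q=Y[k];a=np.linalg.lstsq(np.c_[q[:,:2],np.ones(len(q))],q[:,2],rcond=None)[0];x=np.percentile(q[:,0],[.5,99.5])
print(s["time_s"],s["ee_pos"].round(1),s["force"].round(1),"tilt",np.degrees(np.arctan(a[0])).round(2),"roll",a[1].round(3),"x range",x.round(1),"world z ends",(s["ee_pos"][2]-a[2]-a[0]*x).round(1),"n",k.sum())
m=(p[...,1]>p[...,2]+15)&(d>0);print("mat z",np.median(X[m][:,2]).round(1),"mat visible xy box",np.percentile(X[m][:,:2],[1,99],axis=0).round())
E
python3 m.py
```

```text
33.8 [ 494.2 -340.9  130.2] [-0.3 -0.5 -1.1] tilt 26.25 roll 0.0 x range [ 23.8 114.7] world z ends [62.8 17.9] n 8782
mat z 3.3 mat visible xy box [[ 414. -562.]
 [ 645. -112.]]
```

Call:
arm_command(
  motion=[
    {"offset": [0, 0, 0.007], "spin": 0},
    {"offset": [0, 0, 0.005], "spin": 0},
    {"offset": [0, 0, 0], "spin": 0},
  ],
)

```text
time_s: 34.22
ee_pos: [494.2, -341.2, 118.1]
ee_rot: [-180.0, 0.0, -19.0]
force: [-0.2, 0.5, -1.8]
gripper_width: 21.7
gripper_force: 60.0
```

Call:
arm_command(
  motion=[
    {"offset": [0, 0, 0.001], "spin": 0},
    {"offset": [-0.0038, 0, 0.0042], "spin": 0},
    {"offset": [-0.0038, 0, 0.0042], "spin": 0},
    {"offset": [-0.0038, 0, 0.0043], "spin": 0},
    {"offset": [-0.0035, 0, 0.0045], "spin": 0},
  ],
  newtons=6,
)

```text
time_s: 34.85
ee_pos: [479.9, -336.5, 100.1]
ee_rot: [180.0, 0.0, -19.0]
force: [-0.8, -0.9, 1.0]
gripper_width: 21.9
gripper_force: 6.0
```

Call:
arm_command(
  motion=[
    {"offset": [-0.0035, 0, 0.0046], "spin": 0},
    {"offset": [-0.0033, 0, 0.0047], "spin": 0},
    {"offset": [-0.003, 0, 0.005], "spin": 0},
    {"offset": [-0.0029, 0, 0.005], "spin": 0},
    {"offset": [-0.0028, 0, 0.005], "spin": 0},
  ],
)

```text
time_s: 35.48
ee_pos: [465.4, -331.3, 75.6]
ee_rot: [-180.0, 0.0, -19.0]
force: [0.1, 0.3, -0.2]
gripper_width: 22.3
gripper_force: 6.0
```

```bash
python3 m.py
```

```text
35.475 [ 465.4 -331.3   75.6] [ 0.1  0.3 -0.2] tilt 8.04 roll -0.0 x range [ 44.2 139.7] world z ends [18.5  5.1] n 12351
mat z 3.2 mat visible xy box [[ 405. -444.]
 [ 611. -156.]]
```

Call:
arm_command(
  motion=[
    {"offset": [-0.0025, 0, 0.0055], "spin": 0},
    {"offset": [-0.0025, 0, 0.0055], "spin": 0},
    {"offset": [-0.002, 0, 0.005], "spin": 0},
    {"offset": [-0.001, 0, 0.003], "spin": 0},
    {"offset": [0, 0, 0], "spin": 0},
  ],
)

```text
time_s: 36.15
ee_pos: [457.8, -328.7, 56.6]
ee_rot: [-180.0, 0.1, -19.0]
force: [-0.2, 0.6, -2.0]
gripper_width: 22.1
gripper_force: 6.0
```

```bash
python3 m.py
```

```text
36.15 [ 457.8 -328.7   56.6] [-0.2  0.6 -2. ] tilt 0.44 roll -0.001 x range [ 51.9 135. ] world z ends [5.7 5. ] n 12355
mat z 3.1 mat visible xy box [[ 390. -441.]
 [ 599. -282.]]
```

Call:
arm_command(
  motion=[
    {"offset": [0, 0, 0.001], "spin": 0},
    {"offset": [0, 0, 0], "spin": 0},
  ],
  newtons=3,
)

```text
time_s: 36.45
ee_pos: [458.1, -328.8, 56.0]
ee_rot: [-180.0, -0.0, -19.0]
force: [-0.8, 0.5, -1.6]
gripper_width: 22.3
gripper_force: 3.0
```

Call:
arm_command(
  motion=[
    {"offset": [0, 0, 0], "spin": 0},
    {"offset": [0, 0, 0], "spin": 0},
    {"offset": [0, 0, 0], "spin": 0},
    {"offset": [0, 0, 0], "spin": 0},
    {"offset": [0, 0, 0], "spin": 0},
  ],
  jaw=0.07,
)

```text
time_s: 37.08
ee_pos: [458.1, -328.9, 56.0]
ee_rot: [-180.0, -0.0, -19.0]
force: [0.3, 0.1, 0.3]
gripper_width: 68.4
gripper_force: 0.0
```

Call:
arm_command(
  motion=[
    {"offset": [0, 0, -0.01], "spin": 0},
    {"offset": [0, 0, -0.03], "spin": 0},
    {"offset": [0, 0, -0.05], "spin": 0},
    {"offset": [-0.03, 0, -0.04], "spin": 0},
    {"offset": [0, 0, 0], "spin": 0},
  ],
)

```text
time_s: 37.7
ee_pos: [430.1, -319.8, 190.1]
ee_rot: [179.9, -0.4, -19.0]
force: [1.1, -0.8, -0.5]
gripper_width: 69.9
gripper_force: 0.0
```

```bash
python3 - <<'E'
from h import *
C=cam("wrist");p,d=env.grab_frame("wrist");X=cloud(C,d);z=X[...,2]
h=(z>52)&(z<82)&(X[...,1]<-280)&(X[...,1]>-370)&(X[...,0]>340)&(X[...,0]<510)
print("handle",cv2.minAreaRect(X[h][:,:2].astype(np.float32)),np.percentile(z[h],[5,50,95]))
k=(p.min(-1)>110)&(d>0)&(X[...,0]>500)&(X[...,0]<620)&(X[...,1]<-300)
q=X[k];print("blade z",np.percentile(q[:,2],[5,50,95]).round(1),cv2.minAreaRect(q[:,:2].astype(np.float32)))
E
python3 pc.py
```

```text
handle ((436.7236328125, -322.529296875), (23.03518295288086, 109.6807861328125), 70.69255065917969) [66.01777086 69.40778084 70.78721975]
blade z [3.4 4.8 6.3] ((543.8543090820312, -359.1513671875), (81.3448257446289, 98.32362365722656), 70.97623443603516)
dark on pan [127.3 237.3] [36.  38.4] [513.4 367.8  79. ]
pale [634.2 -82.1  26. ] 959.0
```

The spatula lies flat on the mat within about a millimetre of where it started. The dark cake is flat and still on the pan, and the pale cake hasn't moved. Handing in.

```bash
python3 -c "
from workcell import env
print(env.job_done())"
```

```text
the job is handed in; nothing more can be done
None
```

I handed the job in at about 38 s: the dark cake lies flat on the balance pan about 7 mm from its middle, the spatula is back flat on its mat, and the pale cake hasn't moved; no verdict came back.

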